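# Mix the sample lot under the inspection lamp

### The job

Take the white stirring rod out of its slanted stand and stir the lot of steel balls and rollers in the white bowl under the lamp, with the rod's end down near the bowl's floor, for at least three full rounds and until the two kinds are mixed, with at least one ball gone over to the right half of the bowl and at least one roller to its left half (as seen from the robot). Then slide the rod tip-first fully home into its stand and let go. Keep every piece in the bowl, touch the pieces with the rod only, leave the bowl standing where it is, do not bump the lamp, and leave the V-block, ring gauge and flask alone.

Things in the scene. Friction and masses are not known exactly. Their poses are not given: they have to be found in the camera images.
- rod_mid (a point): Centre of the stirring rod: plain white plastic, square section 14 x 14 mm with sides along local x and y, 200 mm long, 65 to 105 g. Local z runs along it from tip to flat top, 100 mm each way from here. At the start it is in the stand, leaning 30 degrees from vertical with its top towards the robot, local y level (turned by the stand's yaw); its upper 95 mm stand out.
- rod_tip (a point): The rounded lower end of the rod, on its axis (same axes as rod_mid). The last 7 mm are a hemisphere.
- rod_home (a point): Fixed in the stand: where rod_mid lies when the rod is fully home, resting on the lower wall of the channel; the axes of this point are those of the stand, not of the rod.
- stand: Fixed stand left or right of the bowl: base 130 x 90 x 12 mm and a grey square channel, inside 32 x 32 mm, walls 4 mm, 105 mm deep, closed at the bottom. Origin on the table, x away from the robot, yaw up to 0.25 rad either way. In its frame the channel's axis rises along (-0.5, 0, 0.866) from the bottom at (78, 0, 22) mm to the mouth's centre at (25, 0, 113) mm, towards the robot.
- lamp: Fixed lamp, not turned; origin on the table. In its frame a level light bar spans x -35 to -5, y -120 to 120, z 248 to 278 mm, above the bowl; a level rod at z 272 joins it to a post of 18 mm diameter at x 175 mm on a base 110 x 160 x 18 mm. Open on the robot's side of the bar; no room for a hand straight above the bowl.
- bowl: White round bowl, loose, 0.43 to 0.6 kg. Origin at the centre of its underside, x away from the robot, y left, not turned. 45 mm high, outer radius 56 mm at the foot, 98 mm at the rim, straight wall flaring at 43 degrees from vertical, 4 mm thick; flat inner floor, about 56 mm in radius, 6 mm above the underside. Its centre lies within 6 mm in x and 20 mm in y of the lamp's origin.
- ball0: Lightly oiled (slippery) steel ball, 16 mm diameter, 17 g, origin at its centre (its axes turn as it rolls). All four balls start in the left (+y) half of the bowl.
- ball1: Lightly oiled (slippery) steel ball, 16 mm diameter, 17 g, origin at its centre (its axes turn as it rolls). All four balls start in the left (+y) half of the bowl.
- ball2: Lightly oiled (slippery) steel ball, 16 mm diameter, 17 g, origin at its centre (its axes turn as it rolls). All four balls start in the left (+y) half of the bowl.
- ball3: Lightly oiled (slippery) steel ball, 16 mm diameter, 17 g, origin at its centre (its axes turn as it rolls). All four balls start in the left (+y) half of the bowl.
- roller0: Short, lightly oiled (slippery) steel roller, 18 mm diameter, 14 mm long, 26 g, standing on its flat end; origin at its centre, z along its axis. All four rollers start in the right (-y) half of the bowl.
- roller1: Short, lightly oiled (slippery) steel roller, 18 mm diameter, 14 mm long, 26 g, standing on its flat end; origin at its centre, z along its axis. All four rollers start in the right (-y) half of the bowl.
- roller2: Short, lightly oiled (slippery) steel roller, 18 mm diameter, 14 mm long, 26 g, standing on its flat end; origin at its centre, z along its axis. All four rollers start in the right (-y) half of the bowl.
- roller3: Short, lightly oiled (slippery) steel roller, 18 mm diameter, 14 mm long, 26 g, standing on its flat end; origin at its centre, z along its axis. All four rollers start in the right (-y) half of the bowl.
- vblock: Steel V-block, loose bystander, 60 x 36 x 38 mm, origin at the centre of its underside.
- ring_gauge: Dark steel ring gauge, loose bystander, 64 mm outer diameter, 22 mm high, origin at the centre of its underside.
- flask: Clear plastic bottle, loose bystander, 52 mm diameter, 120 mm high, origin at the centre of its underside.

How it is judged:
By the outcome, as a careful person would: the job done as asked, in the order asked, and still so for the second after the job is handed in, with the robot touching nothing.
It also fails if it takes over 72 s, if anything falls off the work surface, if the arm or the gripper's body presses on something with over 40 N, if the wrist force passes 120 N, or if a joint passes its speed limit or range.

### The arm

A 7-joint arm with a two-finger parallel gripper is mounted at the origin on the work surface. World frame = base frame: x ahead of the robot, y to its left, z up, the work surface at z = 0. Lengths are in m, angles in rad, forces in N, time in s.
With the tool pointing down it reaches from about 0.4 to 0.875 m from the base axis. Payload 19.3 kg.
Tool frame: the origin (TCP) lies at the very end of the fingers, on their centre line; the grasp point (between the pads) lies 19 mm behind it; z points along the fingers, y is the direction in which the jaws open and shut (so a half turn about z gives the same grasp; the last joint's range is limited). The gripper opens to 85 mm and grips with 20 to 120 N. Pads are 22 mm wide; open, the fingers measure 114 mm over their backs; the gripper's body (76 mm by 85 mm) begins 54 mm behind the grasp point. The pads swing forward as they close: fully open they stand 13 mm farther back than shut.
Start: joints at [-1.326, 0.521, -0.036, 1.599, 0.021, 1.021, -0.113], TCP at [0.194, 0.594, 0.231] pointing down, gripper open.
Joint ranges: [-2.91, 2.91], [-0.3, 2.13], [-1.5, 1.42], [0.17, 2.43], [-1.26, 4.41], [0.16, 1.93], [-2.52, 2.52]. Speed limits (rad/s): [1.89, 1.89, 2.39, 2.39, 3.01, 3.01, 3.01].

### API

Orientations are given as [roll, pitch, yaw] about the fixed x, y, z axes, in that order (R = Rz(yaw) Ry(pitch) Rx(roll)).
In Python, from workcell import bot, grab_frame, calibration, workorder gives the robot as it stands.
- The arm moves only by the tool move_arm, never from a script. Its arguments are lists of equal length, an entry for each row: "jaw": the closure in counts, from 0 (fully open) to 255 (shut); "dp": the shift along the tool's x, y, z in units of 800 mm (1.0 is 800 mm), a list of three; "rotation": the turn, a rotation vector about the tool's x, y, z in units of pi rad (1.0 is pi rad), a list of three. In form: {"jaw": [jaw, ...], "dp": [[dx, dy, dz], ...], "rotation": [[rx, ry, rz], ...]}. A call has 1 to 10 rows; each row shifts and turns the commanded pose from where the row before left it, along the tool's axes as they then stand; what a row does not reach is not made up. A row lasts 1/8 s, in which the tool goes at most 62.5 mm and 10.7 degrees, less where a joint would pass 70% of its speed; a pose out of reach is approached as far as the arm can. A call with a number of a shift or a turn outside -1 to 1 is refused whole. A call with a gripper value outside its range is refused whole. The fingers move at their own pace and stop on an object; "squeeze" is the grip in N (left out, the last holds). Time passes only in rows, so rows that do not move let the fingers close. It gives the time, the measured TCP pose, the force and the opening at its end, in the units of the state.
- bot.observe(): the state, without advancing time (a new reading comes with each control period).
- grab_frame(name): name is "scene" or "top" or "wrist"; returns the picture (420x560x3 uint8, blue, green, red); there is no depth.
- calibration(name): a dict with "camera_matrix" (3x3 intrinsics, pixels), "T" (4x4, takes a point from camera to world coordinates). Camera axes: x right, y down, z forward; pixel columns grow to the right and rows downward; lengths in m; the calibration is good to about 2 mm. The wrist camera is an equidistant fisheye: a pixel r from the principal point sees the ray r / f radians off the axis. A picture is of the moment at which its call begins: read the wrist's pose just before it. calibration takes no time and is no camera call; for the wrist camera it gives the pose at the moment of the call.
- workorder.job_done(): hands the job in, once; it reports no verdict.
The state is a dict: "clock": time; "qpos": joint angles; "qd": joint speeds; "joint_efforts": joint torques, N m; "position": TCP position; "tool_rot": TCP orientation; "force": force on the tool from outside, world axes, zero at the start; "moment": the same for the moment, N m; "grip_width": finger opening in m.
Only numpy, scipy, OpenCV 4.12 (cv2) and the standard library are available. Lean on these libraries where they do the work, as an engineer would, in place of code of your own. Each camera call takes 0.05 s, during which the arm holds its last target. There are 200 camera calls.

## Working session

There is one attempt and no reset: what is moved stays moved. The work goes in short steps, Python scripts to look and compute and a tool call to move; the robot and the scene stay as the last step left them, time stands still between calls to the robot, and variables do not carry over. Pictures are saved under pics/ and viewed, about 8 in all and at most 12, crops included, and the job is handed in when it is done.

Besides the shell and the picture viewer there is one more tool, called by a JSON object that holds its "name" and its "arguments". move_arm: Moves the arm, as the interface text tells. Shifts and turns lie within -1 to 1; 1 stands for 800 mm of shift or pi rad of turn. Its arguments: {"type":"object","properties":{"jaw":{"type":"array","items":{"type":"number"}},"dp":{"type":"array","items":{"type":"array","items":{"type":"number","minimum":-1,"maximum":1}}},"rotation":{"type":"array","items":{"type":"array","items":{"type":"number","minimum":-1,"maximum":1}}},"squeeze":{"type":"number"}},"required":["jaw","dp","rotation"]}

```bash
ls; mkdir -p pics; python3 - <<'E'
from workcell import bot, grab_frame, calibration
import cv2, numpy as np
np.set_printoptions(precision=4,suppress=True)
print(bot.observe())
for n in ("scene","top"):
    im=grab_frame(n); cv2.imwrite(f"pics/{n}0.png",im)
    c=calibration(n); print(n,np.array(c["camera_matrix"]),np.array(c["T"]))
a=cv2.imread("pics/scene0.png");b=cv2.imread("pics/top0.png")
E
```

```text
pics
{'clock': 0.0, 'qpos': array([-1.3262,  0.522 , -0.0363,  1.6   ,  0.0212,  1.0211, -0.1128]), 'qd': array([ 0.0012,  0.0004,  0.0009,  0.001 ,  0.0013,  0.0015, -0.0003]), 'joint_efforts': array([  0.0008, -92.7106,   1.9801, -36.9935,   0.0179,   0.0082,
        -0.    ]), 'position': array([0.1935, 0.594 , 0.2307]), 'tool_rot': array([-3.1405,  0.0001,  2.8268]), 'force': array([-0.1809, -0.3821,  0.1064]), 'moment': array([-0.0295, -0.007 ,  0.0089]), 'grip_width': 0.0853145046370056}
scene [[482.3557   0.     279.5069]
 [  0.     482.3557 200.8821]
 [  0.       0.       1.    ]] [[ 0.1479  0.7767 -0.6123  1.1466]
 [ 0.9889 -0.1251  0.0802  0.0085]
 [-0.0144 -0.6174 -0.7865  0.8369]
 [ 0.      0.      0.      1.    ]]
top [[446.1269   0.     267.6709]
 [  0.     446.1269 201.9548]
 [  0.       0.       1.    ]] [[-0.0262 -0.9928  0.1173  0.4635]
 [-0.9997  0.0257 -0.0061  0.0716]
 [ 0.0031 -0.1174 -0.9931  0.9873]
 [ 0.      0.      0.      1.    ]]
```

View pics/scene0.png

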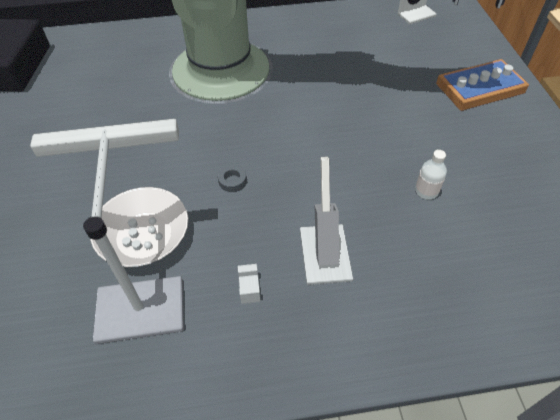

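View pics/top0.png

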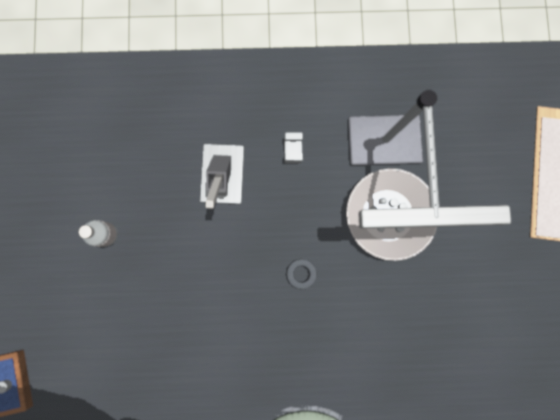

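The scene view shows the stand (channel near 327,235, rod top 325,160) at robot left (+y) and the bowl at 140,230 under the lamp. In the top view, the stand is at 222,173, the bowl at 393,214 and the lamp base at 386,140. I'll enlarge these areas to measure them.

```bash
python3 - <<'E'
import cv2, numpy as np
t=cv2.imread("pics/top0.png");s=cv2.imread("pics/scene0.png")
def crop(im,x0,y0,w,h,k):
    o=cv2.resize(im[y0:y0+h,x0:x0+w],None,fx=k,fy=k,interpolation=cv2.INTER_CUBIC)
    for x in range((x0+9)//10*10,x0+w,10):
        cv2.line(o,((x-x0)*k,0),((x-x0)*k,6 if x%50 else 14),(0,255,255),1)
        if x%20==0: cv2.putText(o,str(x),((x-x0)*k-8,24),0,.35,(0,255,255),1)
    for y in range((y0+9)//10*10,y0+h,10):
        cv2.line(o,(0,(y-y0)*k),(6,(y-y0)*k),(0,255,255),1)
        if y%20==0: cv2.putText(o,str(y),(8,(y-y0)*k+4),0,.35,(0,255,255),1)
    return o
a=crop(t,190,135,66,85,6); b=crop(s,290,150,80,140,4)
o=np.zeros((560,396+330,3),np.uint8); o[:510,:396]=a; o[:560,400:720]=b
cv2.imwrite("pics/c1.png",o)
a=crop(t,335,85,190,185,2);a=crop(t,340,85,130,180,3); b=crop(s,85,180,115,165,3)
o=np.zeros((540,750,3),np.uint8); o[:540,:390]=a; o[:495,400:745]=b
cv2.imwrite("pics/c2.png",o)
E
```

```text
(no output)
```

View pics/c1.png

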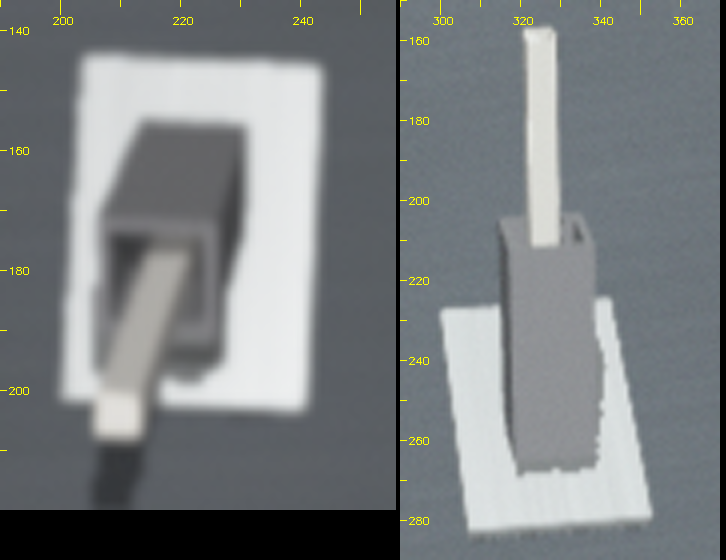

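View pics/c2.png

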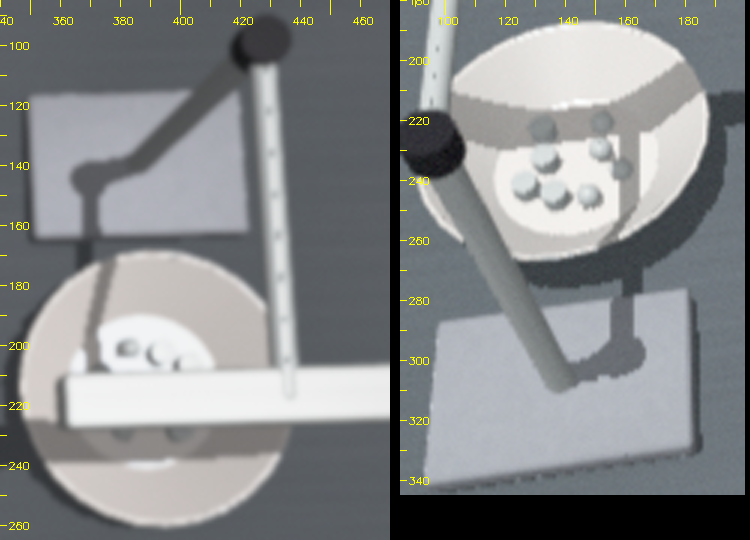

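In the crops I read the stand base corners, the mouth, the rod top, the lamp base and bar corners, and the bowl rim points. Next I fit poses to them.

```bash
cat > h.py <<'E'
import numpy as np, cv2
from workcell import bot, grab_frame, calibration
from scipy.optimize import least_squares
from scipy.spatial.transform import Rotation as R
np.set_printoptions(precision=4,suppress=True)
def proj(n,P):
    c=calibration(n);T=np.linalg.inv(np.array(c["T"]));q=np.atleast_2d(P)@T[:3,:3].T+T[:3,3]
    u=q@np.array(c["camera_matrix"]).T; return u[:,:2]/u[:,2:]
def plane(n,uv,z):
    c=calibration(n);T=np.array(c["T"]);uv=np.atleast_2d(np.array(uv,float))
    d=np.c_[uv,np.ones(len(uv))]@np.linalg.inv(np.array(c["camera_matrix"])).T@T[:3,:3].T
    return T[:3,3]+d*((z-T[2,3])/d[:,2:])
E
python3 - <<'E'
from h import *
A=lambda p:np.array(p,float)
t1=lambda p:A(p)/6+[190,135]
s1=lambda p:(A(p)-[400,0])/4+[290,150]
t2=lambda p:A(p)/3+[340,85]
s2=lambda p:(A(p)-[400,0])/3+[85,180]
# stand: far-left, far-right, near-right, near-left (y left +)
base=A([[.065,.045,.012],[.065,-.045,.012],[-.065,-.045,.012],[-.065,.045,.012]])
bt=t1([[83,55],[322,65],[305,412],[60,402]])
bs=s1([[652,516],[468,530],[442,312],[611,299]])
print("stand corners",plane("top",bt,.012)[:,:2].ravel(),"scene",plane("scene",bs,.012)[:,:2].ravel())
# mouth
ax=A([-.5,0,.866]);u=A([.866,0,.5]);m=A([.025,0,.113])
mo=A([m+.02*u+[0,.02,0],m+.02*u-[0,.02,0],m-.02*u-[0,.02,0]])
mt=t1([[101,212],[222,216],[213,345]])
ms=s1([[593,246],[510,246]]) 
def S(p,ba=(0,0)):
    c,s=np.cos(p[2]),np.sin(p[2]);M=A([[c,-s,0],[s,c,0],[0,0,1]]);return lambda P:P@M.T+[p[0],p[1],0]
f=lambda p:np.r_[(proj("top",S(p)(base))-bt).ravel(),(proj("scene",S(p)(base))-bs).ravel(),(proj("top",S(p)(mo))-mt).ravel()]
for nm,g in (("all",f),("top",lambda p:f(p)[:8]),("scene",lambda p:f(p)[8:16]),):
    r=least_squares(g,[.55,.17,0]);print(nm,r.x,np.abs(r.fun).max()); 
    if nm=="all": st=r.x;print(r.fun.round(1))
# rod: top-end centre seen
home=A([.078,0,.022])+.1*ax - (.016-.007)*u   # guess lower wall: side -> -u? 
for off in(-.009,.009):
    top=A([.078,0,.022])+.2*ax+off*u; print("rodtop pred",off,S(st)(top),proj("top",S(st)(top)),proj("scene",S(st)(top)))
print("rodtop seen",t1([118,414]),"scene ~325,158")
# lamp
lt=t2([[30,96],[238,90],[248,232],[37,238]]);ls=s2([[696,443],[425,487],[438,323],[688,290]])
print("lamp base",plane("top",lt,.018)[:,:2].ravel(),"\n",plane("scene",ls,.018)[:,:2].ravel())
bar=np.r_[t2([[67,377],[65,427]]),[[510,207],[510,223]]]
print("bar z278",plane("top",bar,.278)[:,:2].ravel())
pt=plane("top",t2([[20,390],[160,251],[162,527],[270,470]]),.045);ps=plane("scene",s2([[708,115],[590,22],[540,261],[440,228],[690,190]]),.045)
for q in(pt,ps,np.r_[pt,ps]):
    r=least_squares(lambda c:np.hypot(*(q[:,:2]-c).T)-.098,[.55,-.2]);print("bowl",r.x,r.fun*1e3)
E
```

```text
stand corners [0.7124 0.2048 0.7063 0.1159 0.5764 0.1247 0.5825 0.2145] scene [0.7159 0.2039 0.7096 0.1152 0.5823 0.1251 0.5881 0.2136]
all [ 0.6269  0.1669 -0.0943] 21.460390523565678
[ -0.3   7.2   0.1   8.3  -1.4   8.4  -1.5   7.3  -1.7  -9.1  -1.7 -10.1
  -0.6  -9.5  -0.4  -8.5   0.5 -19.8   0.5 -19.1   1.5 -21.5]
top [ 0.6444  0.165  -0.0699] 0.2334250174044996
scene [ 0.6488  0.1645 -0.0749] 0.6283269852952458
rodtop pred -0.009 [0.5973 0.1697 0.1907] [[210.126  181.6316]] [[328.694  173.9505]]
rodtop pred 0.009 [0.6128 0.1682 0.1997] [[210.2218 172.2385]] [[330.0805 177.2477]]
rodtop seen [209.6667 204.    ] scene ~325,158
lamp base [ 0.7648 -0.1237  0.7654 -0.2794  0.6574 -0.2796  0.6569 -0.1237] 
 [ 0.7678 -0.1207  0.7707 -0.2794  0.6617 -0.2808  0.6626 -0.1231]
bar z278 [ 0.5294 -0.0836  0.5028 -0.0812  0.5291 -0.3205  0.5035 -0.3182]
bowl [ 0.5424 -0.1982] [-0.7776 -0.2695  0.3281 -0.9581]
bowl [ 0.5468 -0.1983] [-1.8474  1.0917 -0.903   0.7319  2.6033]
bowl [ 0.5447 -0.1986] [-0.2765 -2.6377  2.6785  0.1519 -1.5394 -0.8701  1.0767  1.7624  4.0419]
```

```bash
python3 - <<'E'
from h import *
A=lambda p:np.array(p,float)
t1=lambda p:A(p)/6+[190,135]
s1=lambda p:(A(p)-[400,0])/4+[290,150]
base=A([[.065,.045,.012],[.065,-.045,.012],[-.065,-.045,.012],[-.065,.045,.012]])
bt=t1([[83,55],[322,65],[305,412],[60,402]])
bs=s1([[652,516],[468,530],[442,312],[611,299]])
ax=A([-.5,0,.866]);u=A([.866,0,.5]);m=A([.025,0,.113])
mo=A([m+.02*u+[0,.02,0],m+.02*u-[0,.02,0],m-.02*u-[0,.02,0]])
mt=t1([[101,212],[222,216],[213,345]])
ms=s1([[593,246],[510,246]])
def S(p):
    c,s=np.cos(p[2]),np.sin(p[2]);M=A([[c,-s,0],[s,c,0],[0,0,1]]);return lambda P:P@M.T+[p[0],p[1],0]
def f(p):
    b=base+[p[3],0,0]
    return np.r_[(proj("top",S(p)(b))-bt).ravel(),(proj("scene",S(p)(b))-bs).ravel(),(proj("top",S(p)(mo))-mt).ravel(),(proj("scene",S(p)(mo[:2]))-ms).ravel()]
r=least_squares(f,[.55,.17,0,0]);st=r.x;print(r.x);print(r.fun.round(1))
for off in(-.009,.009):
    top=A([.078,0,.022])+.2*ax+off*u; print("rodtop",off,S(st)(top),proj("top",S(st)(top)),proj("scene",S(st)(top)))
E
```

```text
[ 0.5867  0.1691 -0.0753  0.06  ]
[ 0.1 -1.   0.5 -0.7  0.  -0.9  0.  -1.2  0.2 -0.6 -0.3 -0.7 -0.6 -1.5
  0.  -1.2 -0.8  0.4 -0.7  0.8  0.7 -1.9  0.4 -1.1 -0.4  0.4]
rodtop -0.009 [0.557  0.1713 0.1907] [[209.468  203.7666]] [[324.9408 157.5138]]
rodtop 0.009 [0.5726 0.1702 0.1997] [[209.3919 194.506 ]] [[326.3799 160.3901]]
```

Allowing the base an offset along x (60 mm) makes the stand fit consistent. The rod-top prediction for the lower-wall rest also matches both cameras (0–1 px). Next I plan the grasp.

```bash
cat >> h.py <<'E'
YAW=-.0753;ST=np.array([.5867,.1691,0]);RZ=R.from_euler('z',YAW)
AX=RZ.apply([-.5,0,.8660]);U=RZ.apply([.866,0,.5]);TIP0=ST+RZ.apply([.078,0,.022])-.009*U
def hand(yaw,tilt):  # tool z = forward-down, tilted from vertical; tool y level
    z=[np.sin(tilt),0,-np.cos(tilt)];y=[0,1,0];x=np.cross(y,z)
    return R.from_euler('z',yaw)*R.from_matrix(np.c_[x,y,z])
def cur():
    s=bot.observe();return np.array(s["position"]),R.from_euler('xyz',s["tool_rot"]),s
def rel(p,Rt,p0=None,R0=None):
    if p0 is None:p0,R0,_=cur()
    return R0.inv().apply(p-p0)/.8,(R0.inv()*Rt).as_rotvec()/np.pi
E
python3 - <<'E'
from h import *
p,r,s=cur();H=hand(YAW,np.pi/6)
g=TIP0+.151*AX; pre=TIP0+.245*AX
print("tip",TIP0,"grasp",g,"pre",pre)
print("rot",rel(p,H)[1]); print("then dp",rel(pre,H,p,H)[0],np.linalg.norm(pre-p)/.0625)
print(plane("top",[[97,232],[302,274],[293,146]],.05))
E
```

```text
tip [0.6567 0.1638 0.0175] grasp [0.5814 0.1695 0.1483] pre [0.5346 0.173  0.2297]
rot [-0.0203 -0.1659 -0.0744]
then dp [-0.4017 -0.4926  0.2336] 8.668315755605741
[[ 0.5201  0.4252  0.05  ]
 [ 0.4218 -0.0015  0.05  ]
 [ 0.6938  0.0083  0.05  ]]
```

{"name": "move_arm", "arguments": {"jaw": [0,0,0,0], "dp": [[0,0,0],[0,0,0],[0,0,0],[0,0,0]], "rotation": [[-0.0051,-0.0415,-0.0186],[-0.0051,-0.0415,-0.0186],[-0.0051,-0.0415,-0.0186],[-0.0051,-0.0415,-0.0186]], "squeeze": 80}}

```text
clock: 0.6
position: [0.1933, 0.5945, 0.2314]
tool_rot: [3.14, 0.528, 3.068]
force: [0.2, -0.6, -1.4]
grip_width: 0.0852
```

{"name": "move_arm", "arguments": {"jaw": [0,0,0,0,0,0,0,0,0,0], "dp": [[-0.04,-0.049,0.0234],[-0.04,-0.049,0.0234],[-0.04,-0.049,0.0234],[-0.04,-0.049,0.0234],[-0.04,-0.049,0.0234],[-0.04,-0.049,0.0234],[-0.04,-0.049,0.0234],[-0.04,-0.049,0.0234],[-0.04,-0.049,0.0234],[-0.04,-0.049,0.0234]], "rotation": [[0,0,0],[0,0,0],[0,0,0],[0,0,0],[0,0,0],[0,0,0],[0,0,0],[0,0,0],[0,0,0],[0,0,0]]}}

```text
clock: 1.85
position: [0.5346, 0.1743, 0.2289]
tool_rot: [3.14, 0.525, 3.066]
force: [0.7, 2.3, -0.8]
grip_width: 0.0855
```

```bash
python3 - <<'E'
from h import *
p,r,s=cur();H=hand(YAW,np.pi/6)
print(s["clock"],p,s["qpos"],s["force"]);print(*rel(TIP0+.245*AX,H)); print(*rel(TIP0+.151*AX,H))
c=calibration("wrist");print(c["camera_matrix"],np.array(c["T"]))
im=grab_frame("wrist");cv2.imwrite("pics/w1.png",im)
E
```

```text
1.85 [0.5346 0.1743 0.2289] [-0.9055  0.2753  0.357   2.1858  0.6828  0.3441  0.3077] [ 0.6969  2.2955 -0.8089]
[-0.0005 -0.0015 -0.0008] [ 0.0005  0.0003 -0.    ]
[-0.0004 -0.0017  0.1167] [ 0.0005  0.0003 -0.    ]
[[325.1923   0.     277.5893]
 [  0.     325.1923 213.1547]
 [  0.       0.       1.    ]] [[ 0.0754  0.6732  0.7356  0.3985]
 [ 0.9971 -0.052  -0.0547  0.1843]
 [ 0.0014  0.7376 -0.6752  0.3124]
 [ 0.      0.      0.      1.    ]]
```

View pics/w1.png

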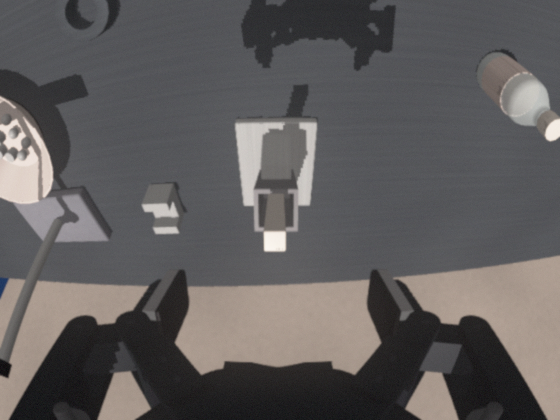

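The rod top shows at (275,241), between the fingers. I'll check that against the fisheye prediction.

```bash
python3 - <<'E'
from h import *
c=calibration("wrist");T=np.linalg.inv(np.array(c["T"]));K=np.array(c["camera_matrix"])
p,r,s=cur()
for P in (TIP0+.2*AX,TIP0+.2*AX-.007*U,TIP0+.2*AX+.007*U,p,p+r.apply([0,0,-.02])):
    q=T[:3,:3]@P+T[:3,3];th=np.arctan2(np.hypot(q[0],q[1]),q[2]);print(K[:2,2]+q[:2]/np.hypot(*q[:2])*th*K[0,0],np.linalg.norm(q))
E
```

```text
[288.1192 237.0399] 0.19743878008118865
[288.1579 226.1958] 0.19494570643109033
[288.0739 247.6022] 0.20014572439095257
[277.9324 275.7614] 0.15996885959924032
[277.9568 297.527 ] 0.14271299185418426
```

```bash
python3 - <<'E'
from h import *
p,r,s=cur();print(p,r.as_euler('xyz'),s["clock"],TIP0+.2*AX,AX)
c=calibration("wrist");print(np.array(c["T"]))
T=np.linalg.inv(np.array(c["T"]))
for P in (p,TIP0+.2*AX): print(T[:3,:3]@P+T[:3,3])
E
```

```text
[0.538  0.1667 0.2294] [-3.1408  0.5259  3.0586] 1.9 [0.557  0.1713 0.1907] [-0.4986  0.0376  0.866 ]
[[ 0.0843  0.6719  0.7359  0.4019]
 [ 0.9964 -0.0565 -0.0627  0.1781]
 [-0.0006  0.7385 -0.6742  0.3127]
 [ 0.      0.      0.      1.    ]]
[0.0002 0.0306 0.157 ]
[0.0064 0.0145 0.1968]
```

The arm was still settling: the picture belongs to the earlier pose, and with that pose the rod fits to about 1 px. I'll let it settle, then approach.

{"name": "move_arm", "arguments": {"jaw": [0,0,0], "dp": [[0,0,0],[0,0,0],[0,0,0]], "rotation": [[0,0,0],[0,0,0],[0,0,0]]}}

```text
clock: 2.28
position: [0.5331, 0.1769, 0.2288]
tool_rot: [3.14, 0.524, 3.068]
force: [-0.8, 0.4, 0.0]
grip_width: 0.0855
```

```bash
python3 - <<'E'
from h import *
p,r,s=cur();H=hand(YAW,np.pi/6)
print(s["clock"],p,s["qd"]);print(*rel(TIP0+.245*AX,H)); print(*rel(TIP0+.151*AX,H))
E
```

```text
2.275 [0.5331 0.1769 0.2288] [ 0.0013 -0.0007  0.002   0.0004 -0.      0.0015  0.0027]
[-0.0024 -0.0047  0.0001] [0.0008 0.0001 0.0004]
[-0.0023 -0.005   0.1176] [0.0008 0.0001 0.0004]
```

{"name": "move_arm", "arguments": {"jaw": [0,0,0,0,0,0,0,0], "dp": [[-0.0024,-0.005,0],[0,0,0.02],[0,0,0.02],[0,0,0.02],[0,0,0.02],[0,0,0.02],[0,0,0.0176],[0,0,0]], "rotation": [[0.0008,0,0],[0,0,0],[0,0,0],[0,0,0],[0,0,0],[0,0,0],[0,0,0],[0,0,0]]}}

```text
clock: 3.28
position: [0.582, 0.1675, 0.1478]
tool_rot: [-3.14, 0.523, 3.066]
force: [-0.0, -0.6, 0.5]
grip_width: 0.0853
```

{"name": "move_arm", "arguments": {"jaw": [80,130,170,200,230,255,255], "dp": [[0,0,0],[0,0,0],[0,0,0],[0,0,0],[0,0,0],[0,0,0],[0,0,0]], "rotation": [[0,0,0],[0,0,0],[0,0,0],[0,0,0],[0,0,0],[0,0,0],[0,0,0]], "squeeze": 80}}

```text
clock: 4.15
position: [0.5821, 0.1677, 0.1485]
tool_rot: [-3.141, 0.524, 3.065]
force: [-2.7, -0.2, 4.5]
grip_width: 0.0132
```

```bash
python3 - <<'E'
from h import *
p,r,s=cur();H=hand(YAW,np.pi/6)
print(s["clock"],p,s["qd"],s["force"],s["moment"],s["grip_width"]); print(*rel(TIP0+.151*AX,H))
im=grab_frame("wrist")[120:400,80:480];cv2.imwrite("pics/w2.png",cv2.resize(im,None,fx=1.5,fy=1.5))
E
```

```text
4.15 [0.5821 0.1677 0.1485] [-0.0009 -0.0015  0.0008 -0.0002  0.0003 -0.0007 -0.0026] [-2.7239 -0.2171  4.547 ] [-0.0207  0.5554 -0.0197] 0.0132239329330196
[ 0.001   0.0022 -0.0003] [-0.0004  0.0002 -0.0002]
```

View pics/w2.png

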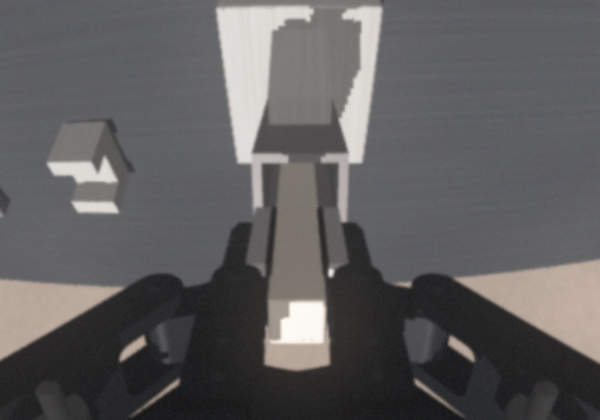

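The rod is gripped: width 13 mm, rod centred between the pads. Next I locate the pieces so I can choose an entry spot, and plan the withdrawal.

```bash
python3 - <<'E'
from h import *
px=(np.array([(544,128),(601,122),(545,157),(600,148),(622,168),(525,185),(555,193),(590,196)])-[400,0])/3+[85,180]
B=np.array([.5446,-.1985])
P=plane("scene",px,.015)[:,:2]-B+[-.002,0]
print(P*1e3)
g=np.array([(x,y) for x in np.arange(-.04,.041,.002) for y in np.arange(-.04,.041,.002)])
d=np.hypot(*(g[:,None]-P[None]).transpose(2,0,1)).min(1);d[np.hypot(*g.T)>.04]=0
for i in np.argsort(-d)[:12]: print(g[i]*1e3,d[i]*1e3)
E
```

```text
[[-31.2345 -22.1661]
 [-30.1424  17.4158]
 [ -6.074  -20.5388]
 [ -7.7178  17.0394]
 [ 11.5948  32.256 ]
 [ 15.2538 -33.1862]
 [ 25.0628 -12.691 ]
 [ 31.2556  10.897 ]]
[10.  4.] 21.998782458717972
[-20.  -2.] 21.90530881216132
[6. 0.] 21.8750854009822
[ 6. -2.] 21.856120386935014
[8. 2.] 21.753916784871894
[-18.  -2.] 21.638458935543483
[-12.  38.] 21.39354151093371
[-20.  -4.] 21.35931892743598
[8. 0.] 21.265061821286
[ 4. -2.] 21.099123739601147
[-10.  38.] 21.084468053722038
[-22.  -2.] 21.05404707235406
```

{"name": "move_arm", "arguments": {"jaw": [255,255,255,255,255,255,255,255,255], "dp": [[-0.005,0,0],[0,0,-0.02],[0,0,-0.025],[0,0,-0.025],[0,0,-0.025],[0,0,-0.025],[0,0,-0.03],[0,0,-0.03],[0,0,0]], "rotation": [[0,0,0],[0,0,0],[0,0,0],[0,0,0],[0,0,0],[0,0,0],[0,0,0],[0,0,0],[0,0,0]]}}

```text
clock: 5.32
position: [0.5137, 0.1734, 0.2762]
tool_rot: [3.141, 0.526, 3.065]
force: [-0.9, 0.4, -0.8]
grip_width: 0.0129
```

```bash
python3 - <<'E'
from h import *
p,r,s=cur()
print(s["clock"],p,s["qpos"],s["force"],s["moment"],s["grip_width"])
np.save("G.npy",[.5821,.1677,.1485])
im=grab_frame("scene");cv2.imwrite("pics/s2.png",cv2.resize(im[90:300,60:380],None,fx=2.4,fy=2.4,interpolation=cv2.INTER_CUBIC))
E
```

```text
5.325 [0.5137 0.1734 0.2762] [-0.6773  0.1529  0.044   2.1605  0.6995  0.5217  0.298 ] [-0.9406  0.3705 -0.8368] [0.0441 0.6268 0.0068] 0.012929978292347766
```

View pics/s2.png

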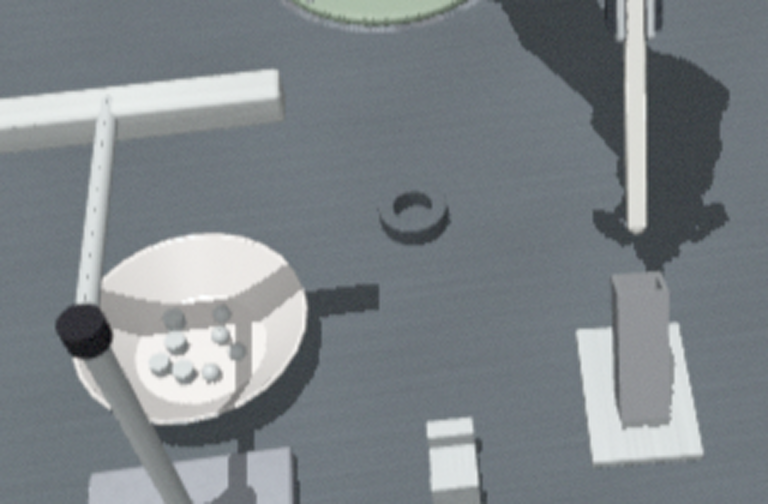

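The rod is fully out, with its tip near full-frame pixel (325,186). Next come the check on the tip and the transit waypoints.

```bash
cat >> h.py <<'E'
L=.151;B=np.array([.5446,-.1985,0])
def tipof(): 
    p,r,_=cur();return p+r.apply([0,0,L])
def tcp(tip,H): return np.array(tip)-H.apply([0,0,L])
E
python3 - <<'E'
from h import *
p,r,s=cur();print("tip",tipof(),proj("scene",tipof()),"seen 325,186(lower edge)")
H=hand(-.25,np.radians(36))
print("rot",rel(p,H)[1],np.linalg.norm(rel(p,H)[1])*180)
w=[p,tcp([.52,.10,.08],H),tcp([.52,-.1985,.08],H),tcp([B[0]+.005,B[1],.012],H)]
for a,b in zip(w,w[1:]): print(rel(b,H,a,H)[0],np.linalg.norm(b-a))
E
```

```text
tip [0.5893 0.1672 0.1446] [[324.8716 187.2829]] seen 325,186(lower edge)
rot [ 0.0301 -0.0328  0.0463] 11.565344219458954
[ 0.1191 -0.0866  0.0264] 0.1196964541870834
[-0.0747 -0.3615  0.0543] 0.2985
[0.021  0.0092 0.0898] 0.07416306358289143
```

{"name": "move_arm", "arguments": {"jaw": [255,255,255,255,255,255,255], "dp": [[0,0,0],[0,0,0],[0.03,-0.0216,0.0066],[0.03,-0.0216,0.0066],[0.03,-0.0216,0.0066],[0.03,-0.0216,0.0066],[0,0,0]], "rotation": [[0.015,-0.0164,0.0232],[0.015,-0.0164,0.0232],[0,0,0],[0,0,0],[0,0,0],[0,0,0],[0,0,0]]}}

```text
clock: 6.25
position: [0.4484, 0.128, 0.2092]
tool_rot: [-3.108, 0.62, 2.909]
force: [0.6, -1.0, -1.2]
grip_width: 0.0131
```

{"name": "move_arm", "arguments": {"jaw": [255,255,255,255,255,255,255,255,255,255], "dp": [[-0.0075,-0.036,0.0054],[-0.0075,-0.036,0.0054],[-0.0075,-0.036,0.0054],[-0.0075,-0.036,0.0054],[-0.0075,-0.036,0.0054],[-0.0075,-0.036,0.0054],[-0.0075,-0.036,0.0054],[-0.0075,-0.036,0.0054],[-0.0075,-0.036,0.0054],[-0.0075,-0.036,0.0054]], "rotation": [[0,0,0],[0,0,0],[0,0,0],[0,0,0],[0,0,0],[0,0,0],[0,0,0],[0,0,0],[0,0,0],[0,0,0]]}}

```text
clock: 7.5
position: [0.4552, -0.0298, 0.197]
tool_rot: [-3.029, 0.557, 2.961]
force: [0.5, 1.7, -0.3]
grip_width: 0.0127
```

{"name": "move_arm", "arguments": {"jaw": [255,255], "dp": [[0,0,0],[0,0,0]], "rotation": [[0,0,0],[0,0,0]]}}

```text
clock: 7.75
position: [0.4555, -0.0273, 0.1988]
tool_rot: [-3.027, 0.561, 2.966]
force: [-0.3, 0.4, -0.7]
grip_width: 0.0134
```

```bash
python3 - <<'E'
from h import *
p,r,s=cur();print(s["clock"],p,"tip",tipof(),tipof()-B,s["qpos"],s["force"],s["qd"])
H=hand(-.25,np.radians(36))
print(*rel(tcp([B[0]+.005,B[1],.012],H),H))
im=grab_frame("scene");cv2.imwrite("pics/s3.png",cv2.resize(im[90:300,20:300],None,fx=2.8,fy=2.8,interpolation=cv2.INTER_CUBIC))
E
```

```text
7.75 [ 0.4555 -0.0273  0.1988] tip [ 0.5311 -0.0583  0.0718] [-0.0135  0.1402  0.0718] [ 0.8763  0.5168 -1.4914  2.4311  1.4703  0.9485 -0.2781] [-0.2914  0.3882 -0.6975] [-0.0165 -0.0038 -0.0177  0.0014  0.0007  0.0046  0.0004]
[ 0.0069 -0.1703  0.1113] [-0.0233 -0.0202  0.0207]
```

View pics/s3.png

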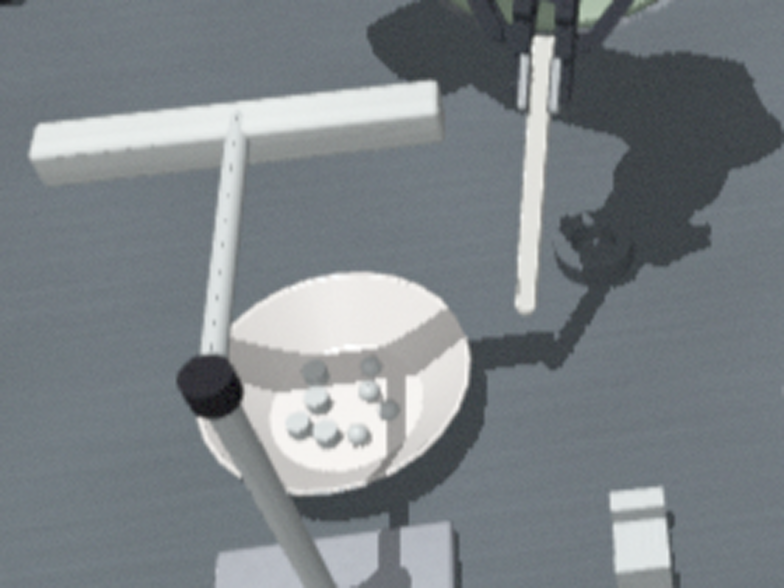

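The arm ran into its q3 and q4 limits, because the hand is too close to the base at that tilt. I'll fit a kinematic model from the states recorded so far, to find tilts that are within reach.

```bash
cat > kin.py <<'E'
from h import *
import itertools
D=[([-1.3262,.522,-.0363,1.6,.0212,1.0211,-.1128],[.1935,.594,.2307],[-3.1405,.0001,2.8268]),
([-0.9055,.2753,.357,2.1858,.6828,.3441,.3077],[.5346,.1743,.2289],[3.14,.525,3.066]),
([-0.6773,.1529,.044,2.1605,.6995,.5217,.298],[.5137,.1734,.2762],[3.141,.526,3.065]),
([.8763,.5168,-1.4914,2.4311,1.4703,.9485,-.2781],[.4555,-.0273,.1988],[-3.027,.561,2.966])]
def fk(q,k,s):
    h,l1,l2,d,b0,b7,e1,e2,e3=k
    M=R.from_euler('z',s[0]*q[0]+b0);p=np.array([0,0,h])
    M=M*R.from_euler('y',s[1]*q[1]);M3=M*R.from_euler('z',s[2]*q[2])
    p=p+M3.apply([e1,0,l1]);M4=M3*R.from_euler('y',s[3]*q[3])
    M5=M4*R.from_euler('z',s[4]*q[4]);p=p+M5.apply([e2,0,l2])
    M6=M5*R.from_euler('y',s[5]*q[5]);M7=M6*R.from_euler('z',s[6]*q[6]+b7)
    return p+M7.apply([0,0,d])+M6.apply([e3,0,0]),M7
def res(k,s):
    o=[]
    for q,p,e in D:
        P,M=fk(q,k,s);o+=list(P-p)+list(.3*(M.inv()*R.from_euler('xyz',e)).as_rotvec())
    return np.array(o)
E
python3 - <<'E'
from kin import *
best=None
for s in itertools.product((1,-1),repeat=4):
  s=(s[0],1,s[1],1,s[2],1,s[3])
  for b0 in(0,np.pi):
   for b7 in(0,np.pi/2,np.pi,-np.pi/2):
    r=least_squares(res,[.35,.4,.4,.3,b0,b7,0,0,0],args=(s,),max_nfev=40)
    if best is None or r.cost<best[0]: best=(r.cost,s,r.x);print(r.cost,s,r.x)
np.save("k.npy",best[2]);np.save("s.npy",best[1])
print(res(best[2],best[1]).reshape(4,6))
E
```

```text
0.02536417664678436 (1, 1, 1, 1, 1, 1, 1) [ 2.2468 -0.685   0.1052  1.4271 -0.5454 -1.7612 -0.3699  0.2118 -0.0884]
0.02536417664558873 (1, 1, 1, 1, 1, 1, 1) [ 2.2468 -0.685   0.1052  1.4271 -0.5454  4.522  -0.3699  0.2118 -0.0884]
0.025364176644926694 (1, 1, 1, 1, 1, 1, 1) [ 2.2468 -0.685   0.1052  1.4271 -0.5454 -1.7612 -0.3699  0.2118 -0.0884]
0.00030271800330109583 (-1, 1, -1, 1, -1, 1, -1) [ 0.3998  0.5248  0.4457  0.4022 -0.0831  1.4965 -0.0526  0.0147 -0.0361]
0.0003027180033009455 (-1, 1, -1, 1, -1, 1, -1) [ 0.3998  0.5248  0.4457  0.4022 -0.0831  1.4965 -0.0526  0.0147 -0.0361]
0.00030271800330093016 (-1, 1, -1, 1, -1, 1, -1) [ 0.3998  0.5248  0.4457  0.4022 -0.0831  1.4965 -0.0526  0.0147 -0.0361]
0.0003027180033008978 (-1, 1, -1, 1, -1, 1, -1) [ 0.3998  0.5248  0.4457  0.4022 -0.0831  1.4965 -0.0526  0.0147 -0.0361]
[[-0.0074  0.0014  0.0022 -0.     -0.     -0.0027]
 [-0.0037 -0.0007  0.0002 -0.0125 -0.0006  0.0008]
 [ 0.0015  0.0032 -0.0018 -0.0124 -0.0005  0.0007]
 [ 0.0029 -0.0007 -0.0007 -0.0132 -0.0029  0.0012]]
```

```bash
cat >> kin.py <<'E'
K,SG=np.load("k.npy"),np.load("s.npy")
lo=np.array([-2.91,-.3,-1.5,.17,-1.26,.16,-2.52]);hi=np.array([2.91,2.13,1.42,2.43,4.41,1.93,2.52])
def ik(P,H,seeds,m=.04):
    best=None
    for q0 in seeds:
        f=lambda q:(lambda a:np.r_[(a[0]-P)*10,(a[1].inv()*H).as_rotvec()*3,.003*(q-q0)])(fk(q,K,SG))
        r=least_squares(f,np.clip(q0,lo+m+.01,hi-m-.01),bounds=(lo+m,hi-m),max_nfev=60)
        e=np.linalg.norm(r.fun[:6])
        if best is None or e<best[0]:best=(e,r.x)
        if e<.02:break
    return best
E
python3 - <<'E'
from kin import *
rng=np.random.default_rng(0)
seeds=[np.array(d[0]) for d in D[1:]]+[np.array([.3,.3,0,2.2,0,.4,0])]+[np.array([.4,.3,-.6,2.2,-.6,.5,0]),np.array([.4,.3,.6,2.2,.6,.5,0]),np.array([.8,.3,-1.2,2.2,1.4,.9,0]),np.array([-.4,.3,1.2,2.2,1.4,.9,0])]
print("tilt yaw | err at points: near, far, left, right")
for tilt in(24,30,36):
  for yaw in(-.8,-.4,-.1,.2,.6):
    H=hand(yaw,np.radians(tilt));o=[]
    for d in([-.028,0],[.022,0],[0,.026],[0,-.026]):
        t=np.array([B[0]+d[0],B[1]+d[1],.011]);o.append(ik(tcp(t,H),H,seeds))
    print(tilt,yaw,[round(x[0],3) for x in o],o[0][1].round(2),o[3][1].round(2))
E
```

```text
tilt yaw | err at points: near, far, left, right
24 -0.8 [np.float64(0.0), np.float64(0.0), np.float64(0.0), np.float64(0.0)] [-0.21  0.37  0.33  2.29  0.71  0.2   0.18] [-0.12  0.41  0.29  2.23  0.61  0.2   0.32]
24 -0.4 [np.float64(0.0), np.float64(0.0), np.float64(0.0), np.float64(0.0)] [ 0.76  0.37 -0.54  2.34  1.32  0.2   0.21] [ 0.76  0.41 -0.5   2.27  1.19  0.2   0.37]
24 -0.1 [np.float64(0.0), np.float64(0.0), np.float64(0.0), np.float64(0.0)] [ 1.49  0.86 -1.44  2.31  1.44  0.72  0.6 ] [ 1.47  0.9  -1.41  2.24  1.43  0.75  0.68]
24 0.2 [np.float64(0.0), np.float64(0.0), np.float64(0.0), np.float64(0.0)] [ 1.32  0.56 -0.91  2.25  0.51  0.26  1.86] [ 1.31  0.62 -0.92  2.17  0.57  0.31  1.82]
24 0.6 [np.float64(0.0), np.float64(0.0), np.float64(0.0), np.float64(0.0)] [ 1.47  0.77 -1.1   2.07  0.52  0.56  2.32] [ 1.41  0.79 -1.05  1.99  0.48  0.6   2.37]
30 -0.8 [np.float64(0.0), np.float64(0.0), np.float64(0.0), np.float64(0.0)] [-0.32  0.39  0.37  2.36  1.52  0.2  -0.71] [-0.18  0.42  0.28  2.3   1.5   0.2  -0.62]
30 -0.4 [np.float64(0.138), np.float64(0.0), np.float64(0.0), n
[... 738 characters left out ...]
1   2.37  1.92  0.41 -1.13]
36 -0.4 [np.float64(0.442), np.float64(0.118), np.float64(0.29), np.float64(0.193)] [ 0.45  0.39 -0.22  2.39  2.55  0.2  -1.08] [ 0.27  0.39  0.03  2.39  3.14  0.22 -1.67]
36 -0.1 [np.float64(0.304), np.float64(0.008), np.float64(0.224), np.float64(0.015)] [ 1.41  0.66 -0.97  2.39  2.26  0.2  -0.06] [ 1.22  0.55 -0.74  2.39  3.13  0.2  -0.99]
36 0.2 [np.float64(0.0), np.float64(0.0), np.float64(0.0), np.float64(0.0)] [ 1.7   0.87 -1.14  2.36  1.55  0.2   1.14] [ 1.65  0.88 -1.11  2.29  1.38  0.2   1.3 ]
36 0.6 [np.float64(0.0), np.float64(0.0), np.float64(0.0), np.float64(0.0)] [ 1.74  1.04 -1.24  2.11  0.68  0.55  2.39] [ 1.69  1.06 -1.22  2.03  0.64  0.58  2.43]
```

```bash
cat >> kin.py <<'E'
def slerp(Ra,Rb,t): return Ra*R.from_rotvec((Ra.inv()*Rb).as_rotvec()*t)
def sim(q,wps,step=.03,ang=.12,m=.0):
    """local tracking of the waypoints; returns final q and worst error/margin per leg"""
    P,M=fk(q,K,SG);out=[]
    for Pt,Mt in wps:
        n=int(max(np.linalg.norm(Pt-P)/step,(M.inv()*Mt).magnitude()/ang))+1;we=0
        for i in range(1,n+1):
            e,q=ik(P+(Pt-P)*i/n,slerp(M,Mt,i/n),[q],m);we=max(we,e)
        P,M=Pt,Mt;out.append((round(we,3),q.round(2),round(min((q-lo).min(),(hi-q).min()),2)))
    return q,out
E
python3 - <<'E'
from kin import *
H0=hand(YAW,np.pi/6)
# validation against the past
q,o=sim(np.array(D[0][0]),[(np.array([.194,.594,.231]),H0),(np.array([.5331,.1769,.2288]),H0),(np.array([.5821,.1677,.1485]),H0),(np.array([.5137,.1734,.2762]),H0)]);print(*o,sep="\n")
H=hand(-.25,np.radians(36))
q,o=sim(q,[(fk(q,K,SG)[0],H),(np.array([.4484,.128,.2092]),H),(tcp([.52,-.1985,.08],H),H)]);print(*o,sep="\n")
q0=np.array(D[3][0]);p,r,_=cur()
for tilt,yaw in((30,.3),(34,.3),(34,.45),(36,.6),(32,.6)):
    H=hand(yaw,np.radians(tilt));print("==",tilt,yaw)
    c=B+[0,0,.011]
    w=[(tcp([.60,.02,.12],r),r),(tcp([.60,.02,.12],H),H),(tcp([.53,-.1985,.08],H),H)]+[(tcp(c+d,H),H) for d in([.005,0,0],[-.028,0,0],[0,.026,0],[.022,0,0],[0,-.026,0])]
    q,o=sim(q0,w);print(*o,sep="\n")
E
```

```text
(np.float64(0.0), array([-1.75,  0.56,  0.13,  1.68,  0.54,  1.01, -0.45]), np.float64(0.75))
(np.float64(0.0), array([-0.87,  0.27,  0.35,  2.2 ,  0.65,  0.29,  0.37]), np.float64(0.13))
(np.float64(0.0), array([-0.61,  0.49,  0.16,  2.15,  1.31,  0.16, -0.25]), np.float64(0.0))
(np.float64(0.0), array([-0.44,  0.13, -0.16,  2.18,  0.7 ,  0.48,  0.33]), np.float64(0.25))
(np.float64(0.0), array([-0.61,  0.16, -0.14,  2.2 ,  1.  ,  0.61, -0.21]), np.float64(0.23))
(np.float64(0.0), array([-0.63,  0.18, -0.11,  2.41,  1.33,  0.51, -0.6 ]), np.float64(0.02))
(np.float64(0.362), array([ 1.43,  0.36, -1.11,  2.43,  1.79,  0.16,  0.03]), np.float64(0.0))
== 30 0.3
(np.float64(0.0), array([ 0.69,  0.53, -1.48,  2.24,  1.34,  1.03, -0.2 ]), np.float64(0.02))
(np.float64(0.0), array([ 1.26,  0.57, -1.5 ,  2.25,  1.01,  0.49,  0.98]), np.float64(0.0))
(np.float64(0.0), array([ 1.75,  0.86, -1.5 ,  2.2 ,  0.91,  0.61,  1.64]), np.float64(0.0))
(np.float64(0.0), array([ 1.58,  0.9 , -1.25,  2.21,  1.13,  0.44,  1.5 ]), np.float64(0.22))
(np.float64(0.0), array([ 1.67,  0.9 , -1.28,  2.26,  1.12
[... 2658 characters left out ...]
4,  1.34,  1.03, -0.2 ]), np.float64(0.02))
(np.float64(0.0), array([ 1.35,  0.75, -1.5 ,  2.18,  0.8 ,  0.54,  1.61]), np.float64(0.0))
(np.float64(0.0), array([ 1.74,  1.01, -1.49,  2.04,  0.74,  0.79,  2.16]), np.float64(0.01))
(np.float64(0.0), array([ 1.64,  1.08, -1.33,  2.05,  0.87,  0.66,  2.12]), np.float64(0.17))
(np.float64(0.0), array([ 1.72,  1.08, -1.35,  2.1 ,  0.87,  0.67,  2.15]), np.float64(0.15))
(np.float64(0.0), array([ 1.62,  1.05, -1.32,  2.11,  0.89,  0.61,  2.06]), np.float64(0.18))
(np.float64(0.0), array([ 1.6 ,  1.08, -1.32,  2.03,  0.88,  0.66,  2.1 ]), np.float64(0.18))
(np.float64(0.0), array([ 1.67,  1.11, -1.34,  2.01,  0.86,  0.71,  2.18]), np.float64(0.16))
```

```bash
python3 - <<'E'
from kin import *
q0=np.array(cur()[2]["qpos"]);p,r,_=cur();H=hand(.45,np.radians(36));c=B+[0,0,.011]
w=[(tcp([.60,.06,.12],r),r),(tcp([.60,.06,.12],H),H),(tcp([.52,.05,.09],H),H),(tcp([.52,-.1985,.08],H),H)]+[(tcp(c+d,H),H) for d in([.005,0,0],[-.03,0,0],[0,.028,0],[.02,0,0],[0,-.028,0])]
q,o=sim(q0,w);print(*o,sep="\n")
a,Ra=p,r
for b,Rb in w[:5]:
    d,rv=rel(b,Rb,a,Ra);print("dp",d,"|",np.linalg.norm(b-a)*1e3,"rot",rv,np.linalg.norm(rv)*180);
    if np.linalg.norm(rv)>.001: print("  dp after rot",rel(b,Rb,a,Rb)[0])
    a,Ra=b,Rb
E
```

```text
(np.float64(0.0), array([ 0.54,  0.54, -1.44,  2.21,  1.32,  1.09, -0.27]), np.float64(0.06))
(np.float64(0.0), array([ 1.3 ,  0.67, -1.5 ,  2.32,  1.21,  0.37,  0.98]), np.float64(0.0))
(np.float64(0.204), array([ 1.45,  0.64, -1.5 ,  2.43,  1.07,  0.3 ,  1.19]), np.float64(0.0))
(np.float64(0.148), array([ 1.86,  1.02, -1.5 ,  2.18,  0.82,  0.63,  2.01]), np.float64(0.0))
(np.float64(0.0), array([ 1.7 ,  1.07, -1.28,  2.17,  1.  ,  0.47,  1.92]), np.float64(0.22))
(np.float64(0.0), array([ 1.8 ,  1.08, -1.31,  2.22,  0.98,  0.49,  1.98]), np.float64(0.19))
(np.float64(0.0), array([ 1.68,  1.02, -1.25,  2.23,  1.03,  0.4 ,  1.85]), np.float64(0.2))
(np.float64(0.0), array([ 1.67,  1.07, -1.27,  2.15,  1.  ,  0.46,  1.9 ]), np.float64(0.23))
(np.float64(0.0), array([ 1.75,  1.11, -1.31,  2.13,  0.96,  0.54,  2.  ]), np.float64(0.19))
dp [-0.0819  0.1566 -0.0375] | 144.5357218321744 rot [0. 0. 0.] 0.0
dp [-0.0052 -0.0847  0.0202] | 69.80906480809887 rot [-0.1472 -0.0301 -0.164 ] 40.02322446384406
  dp after rot [ 0.038  -0.0759 -0.0202]
dp [ 0.0993  0.0322 -0.0258] | 86.02325267042622 rot [0. 0. 0.] 0.0
dp [ 0.1167 -0.2797 -0.0693] | 248.70112585189477 rot [0. 0. 0.] 0.0
dp [ 0.0237 -0.0161  0.0894] | 75.08102290192909 rot [0. 0. 0.] 0.0
```

```bash
python3 - <<'E'
from kin import *
q0=np.array(cur()[2]["qpos"]);p,r,_=cur();H=hand(.45,np.radians(36));c=B+[0,0,.011]
w=[(tcp([.60,.06,.12],r),r),(tcp([.60,.06,.12],H),H),(tcp([.57,.01,.09],H),H),(tcp([.54,-.08,.08],H),H),(tcp([.54,-.1985,.08],H),H)]+[(tcp(c+d,H),H) for d in([.005,0,0],)]
q,o=sim(q0,w);print(*o,sep="\n")
E
```

```text
(np.float64(0.0), array([ 0.54,  0.54, -1.44,  2.21,  1.32,  1.09, -0.27]), np.float64(0.06))
(np.float64(0.0), array([ 1.3 ,  0.67, -1.5 ,  2.32,  1.21,  0.37,  0.98]), np.float64(0.0))
(np.float64(0.0), array([ 1.44,  0.75, -1.46,  2.37,  1.27,  0.35,  1.1 ]), np.float64(0.04))
(np.float64(0.0), array([ 1.69,  0.9 , -1.5 ,  2.34,  1.04,  0.45,  1.56]), np.float64(0.0))
(np.float64(0.0), array([ 1.81,  1.04, -1.5 ,  2.15,  0.87,  0.64,  1.95]), np.float64(0.0))
(np.float64(0.0), array([ 1.71,  1.1 , -1.31,  2.17,  1.04,  0.5 ,  1.89]), np.float64(0.19))
```

{"name": "move_arm", "arguments": {"jaw": [255,255,255,255,255,255,255], "dp": [[-0.0164,0.0313,-0.0075],[-0.0164,0.0313,-0.0075],[-0.0164,0.0313,-0.0075],[-0.0164,0.0313,-0.0075],[-0.0164,0.0313,-0.0075],[0,0,0],[0,0,0]], "rotation": [[0,0,0],[0,0,0],[0,0,0],[0,0,0],[0,0,0],[0,0,0],[0,0,0]]}}

```text
clock: 8.68
position: [0.5238, 0.0904, 0.2468]
tool_rot: [-3.026, 0.562, 2.968]
force: [0.3, -0.5, -0.8]
grip_width: 0.0129
```

```bash
python3 - <<'E'
from kin import *
p,r,s=cur();print(s["clock"],p,tipof(),s["qpos"],s["qd"],s["force"])
H=hand(.45,np.radians(36));t=tcp([.60,.06,.12],H)
print(rel(t,H)[1],rel(t,H,p,H)[0])
E
```

```text
8.675 [0.5238 0.0904 0.2468] [0.5994 0.0594 0.1199] [ 0.5287  0.5568 -1.421   2.1674  1.3055  1.143  -0.2225] [ 0.0252 -0.0027 -0.003   0.0074 -0.0007  0.0004  0.0021] [ 0.2946 -0.4849 -0.8034]
[-0.1472 -0.0301 -0.1637] [ 0.0371 -0.0757 -0.0198]
```

{"name": "move_arm", "arguments": {"jaw": [255,255,255,255,255,255,255,255,255,255], "dp": [[0,0,0],[0,0,0],[0,0,0],[0,0,0],[0,0,0],[0.0124,-0.0252,-0.0066],[0.0124,-0.0252,-0.0066],[0.0124,-0.0252,-0.0066],[0,0,0],[0,0,0]], "rotation": [[-0.0294,-0.006,-0.0327],[-0.0294,-0.006,-0.0327],[-0.0294,-0.006,-0.0327],[-0.0294,-0.006,-0.0327],[-0.0294,-0.006,-0.0327],[0,0,0],[0,0,0],[0,0,0],[0,0,0],[0,0,0]]}}

```text
clock: 9.93
position: [0.52, 0.0211, 0.2425]
tool_rot: [3.142, 0.628, -2.694]
force: [0.3, 0.5, -0.9]
grip_width: 0.0134
```

```bash
python3 - <<'E'
from kin import *
p,r,s=cur();print(s["clock"],p,tipof(),s["qpos"],s["qd"],s["force"],r.as_matrix())
H=hand(.45,np.radians(36));w=[(tcp(x,H),H) for x in([.57,.01,.09],[.54,-.08,.08],[.54,-.1985,.08],[B[0]+.005,B[1],.011])]
print(sim(s["qpos"],w)[1])
print(rel(w[0][0],H))
for a,b in zip(w,w[1:]):print(rel(b[0],H,a[0],H)[0])
E
```

```text
9.925 [0.52   0.0211 0.2425] [0.6001 0.0595 0.1203] [ 1.1758  0.5394 -1.4776  2.2715  1.1661  0.3703  0.8828] [-0.0143 -0.0026 -0.0026 -0.003   0.0005 -0.0012  0.0016] [ 0.2953  0.4548 -0.8986] [[-0.7293 -0.4327  0.53  ]
 [-0.35    0.9016  0.2544]
 [-0.5879  0.     -0.8089]]
[(np.float64(0.0), array([ 1.43,  0.73, -1.44,  2.37,  1.24,  0.32,  1.12]), np.float64(0.06)), (np.float64(0.0), array([ 1.69,  0.9 , -1.5 ,  2.34,  1.04,  0.45,  1.56]), np.float64(0.0)), (np.float64(0.0), array([ 1.81,  1.04, -1.5 ,  2.15,  0.87,  0.64,  1.95]), np.float64(0.0)), (np.float64(0.0), array([ 1.71,  1.1 , -1.31,  2.17,  1.04,  0.5 ,  1.89]), np.float64(0.19))]
(array([ 0.0713, -0.0398, -0.005 ]), array([-0.0005,  0.    , -0.0007]))
[ 0.0743 -0.085  -0.0385]
[ 0.0521 -0.1334 -0.0379]
[ 0.042  -0.0052  0.0761]
```

Orientation reached. Next, the way over to the bowl.

{"name": "move_arm", "arguments": {"jaw": [255,255,255,255,255,255,255,255], "dp": [[0.0238,-0.0133,-0.0017],[0.0238,-0.0133,-0.0017],[0.0238,-0.0133,-0.0017],[0.0186,-0.0212,-0.0096],[0.0186,-0.0212,-0.0096],[0.0186,-0.0212,-0.0096],[0.0186,-0.0212,-0.0096],[0,0,0]], "rotation": [[0,0,0],[0,0,0],[0,0,0],[0,0,0],[0,0,0],[0,0,0],[0,0,0],[0,0,0]]}}

```text
clock: 10.92
position: [0.4598, -0.1193, 0.2019]
tool_rot: [3.14, 0.629, -2.696]
force: [0.6, 0.1, -0.4]
grip_width: 0.013
```

```bash
python3 - <<'E'
from kin import *
p,r,s=cur();print(s["clock"],p,tipof(),s["qpos"],s["force"])
H=hand(.45,np.radians(36));w=[(tcp(x,H),H) for x in([.54,-.1985,.08],[B[0]+.005,B[1],.011])]
print(sim(s["qpos"],w)[1])
print(rel(w[0][0],H))
E
```

```text
10.925 [ 0.4598 -0.1193  0.2019] [ 0.5398 -0.0809  0.0797] [ 1.5576  0.6893 -1.4787  2.3163  0.9542  0.3413  1.4601] [ 0.5927  0.0802 -0.449 ]
[(np.float64(0.0), array([ 1.81,  1.04, -1.5 ,  2.15,  0.87,  0.64,  1.95]), np.float64(0.0)), (np.float64(0.0), array([ 1.71,  1.1 , -1.31,  2.17,  1.04,  0.5 ,  1.89]), np.float64(0.19))]
(array([ 0.0508, -0.133 , -0.0376]), array([-0.0005,  0.0001, -0.0012]))
```

{"name": "move_arm", "arguments": {"jaw": [255,255,255,255,255,255], "dp": [[0.0127,-0.0332,-0.0094],[0.0127,-0.0332,-0.0094],[0.0127,-0.0332,-0.0094],[0.0127,-0.0332,-0.0094],[0,0,0],[0,0,0]], "rotation": [[0,0,0],[0,0,0],[0,0,0],[0,0,0],[0,0,0],[0,0,0]]}}

```text
clock: 11.68
position: [0.4607, -0.235, 0.2027]
tool_rot: [-3.141, 0.629, -2.693]
force: [-0.1, -0.6, -0.5]
grip_width: 0.0128
```

```bash
python3 - <<'E'
from kin import *
p,r,s=cur();print(s["clock"],p,tipof(),s["qpos"],s["force"])
H=hand(.45,np.radians(36))
print(rel(tcp([B[0]+.005,B[1],.013],H),H))
im=grab_frame("scene");cv2.imwrite("pics/s4.png",cv2.resize(im[90:300,20:300],None,fx=2.8,fy=2.8,interpolation=cv2.INTER_CUBIC))
print(proj("scene",tipof())-[20,90],"x2.8")
E
```

```text
11.675 [ 0.4607 -0.235   0.2027] [ 0.5407 -0.1965  0.0805] [ 1.7112  0.85   -1.477   2.137   0.7406  0.5358  1.9212] [-0.055  -0.6198 -0.476 ]
(array([ 0.0424, -0.0072,  0.0735]), array([-0.0002,  0.0001, -0.0002]))
[[116.5546 122.0436]] x2.8
```

View pics/s4.png

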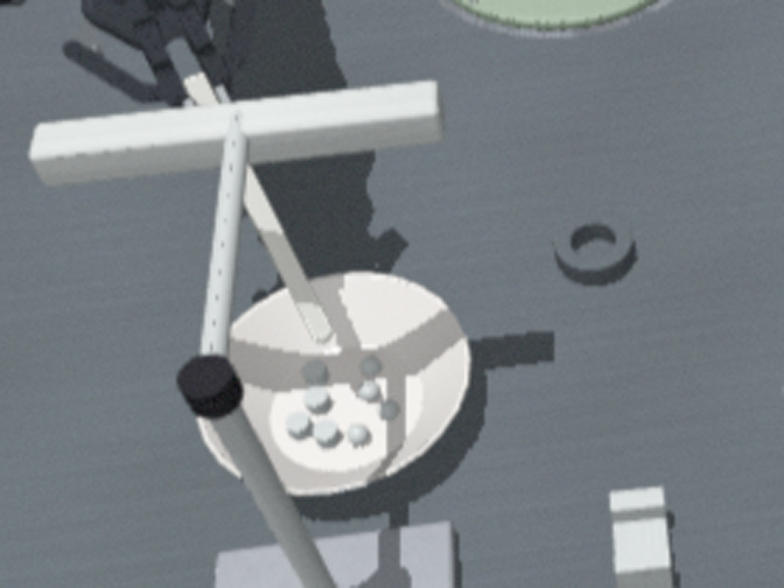

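The tip hangs above the bowl at crop (321,337), against a prediction of (326,342), so it's within about 3 mm. The pieces haven't moved. Next I lower it into the central gap.

{"name": "move_arm", "arguments": {"jaw": [255,255,255,255,255,255,255,255], "dp": [[0.0065,-0.0008,0.0127],[0.0065,-0.0008,0.0127],[0.0065,-0.0008,0.0127],[0.0065,-0.0008,0.0127],[0.0065,-0.0008,0.0127],[0.0065,-0.0008,0.0127],[0,0,0],[0,0,0]], "rotation": [[0,0,0],[0,0,0],[0,0,0],[0,0,0],[0,0,0],[0,0,0],[0,0,0],[0,0,0]]}}

```text
clock: 12.72
position: [0.4719, -0.2352, 0.1352]
tool_rot: [-3.141, 0.629, -2.694]
force: [-0.6, 0.0, -1.1]
grip_width: 0.0131
```

```bash
python3 - <<'E'
from kin import *
p,r,s=cur();print(s["clock"],p,tipof(),tipof()-B,s["qpos"],s["force"],s["moment"])
im=grab_frame("scene");cv2.imwrite("pics/s5.png",cv2.resize(im[190:280,85:200],None,fx=5,fy=5,interpolation=cv2.INTER_CUBIC))
print((proj("scene",tipof())-[85,190])*5)
# stir: circle of 12 rows in tool units
H=hand(.45,np.radians(36));M=H.inv().as_matrix()
for rad in (.026,):
    c=np.array([-.004,0,0]);th=np.arange(0,13)*2*np.pi/12
    pts=c+rad*np.c_[np.cos(th),np.sin(th),0*th]
    print("start from centre(5,0): go to",pts[0],M@(pts[0]-[.005,0,0])/.8);print((np.diff(pts,axis=0)@M.T/.8).round(4).tolist())
E
```

```text
12.725 [ 0.4719 -0.2352  0.1352] [ 0.552  -0.1967  0.0131] [0.0074 0.0018 0.0131] [ 1.5804  0.8822 -1.2716  2.1644  0.8803  0.3763  1.8501] [-0.6049  0.0261 -1.1318] [-0.2815  0.7093 -0.0237]
[[296.276  229.7845]]
start from centre(5,0): go to [0.022 0.    0.   ] [-0.0155 -0.0092  0.0112]
[[-0.0025, 0.0165, 0.0019], [0.0045, 0.0159, -0.0033], [0.0103, 0.011, -0.0075], [0.0134, 0.0031, -0.0097], [0.0129, -0.0055, -0.0093], [0.0089, -0.0127, -0.0065], [0.0025, -0.0165, -0.0019], [-0.0045, -0.0159, 0.0033], [-0.0103, -0.011, 0.0075], [-0.0134, -0.0031, 0.0097], [-0.0129, 0.0055, 0.0093], [-0.0089, 0.0127, 0.0065]]
```

View pics/s5.png

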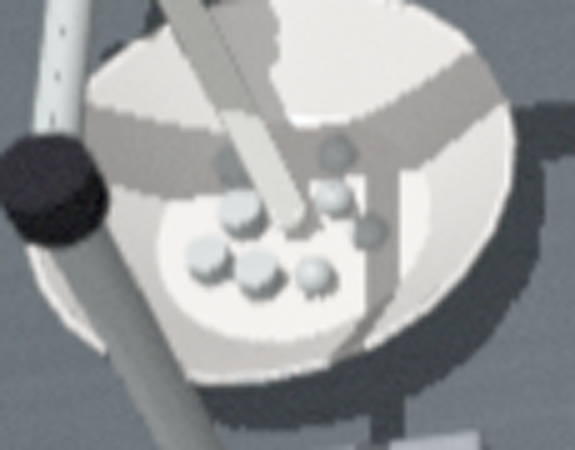

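The tip sits at crop (290,228), in the gap between the pieces and about 6 mm above the floor. I'll lower it 3 mm more, move out to the circle and stir one round.

{"name": "move_arm", "arguments": {"jaw": [255,255,255,255], "dp": [[0.0022,0,0.003],[-0.0052,-0.003,0.0037],[-0.0052,-0.003,0.0037],[-0.0052,-0.003,0.0037]], "rotation": [[0,0,0],[0,0,0],[0,0,0],[0,0,0]]}}

```text
clock: 13.28
position: [0.4892, -0.235, 0.1323]
tool_rot: [-3.141, 0.629, -2.694]
force: [0.1, 0.8, -1.5]
grip_width: 0.013
```

{"name": "move_arm", "arguments": {"jaw": [255,255,255,255,255,255,255,255,255,255], "dp": [[-0.0022,0.0199,0.0016],[0.0077,0.0177,-0.0056],[0.0147,0.0087,-0.0107],[0.016,-0.0036,-0.0116],[0.0112,-0.0145,-0.0081],[0.0022,-0.0199,-0.0016],[-0.0077,-0.0177,0.0056],[-0.0147,-0.0087,0.0107],[-0.016,0.0036,0.0116],[-0.0112,0.0145,0.0081]], "rotation": [[0,0,0],[0,0,0],[0,0,0],[0,0,0],[0,0,0],[0,0,0],[0,0,0],[0,0,0],[0,0,0],[0,0,0]]}}

```text
clock: 14.52
position: [0.4897, -0.2348, 0.1323]
tool_rot: [3.141, 0.63, -2.694]
force: [0.5, -0.1, -0.4]
grip_width: 0.0132
```

```bash
python3 - <<'E'
from kin import *
p,r,s=cur();print(s["clock"],p,tipof()-B,s["qpos"],s["force"],s["moment"],s["grip_width"])
im=grab_frame("scene");cv2.imwrite("pics/s6.png",im)
# bowl moved? compare rim/outer region with the first picture
a=cv2.imread("pics/scene0.png")
t=a[180:215,110:195]
m=cv2.matchTemplate(im[170:290,80:215],a[215:270,150:198],cv2.TM_CCOEFF_NORMED);print(cv2.minMaxLoc(m),"expect (70,45)")
g=cv2.cvtColor(im,cv2.COLOR_BGR2GRAY)[190:280,85:200]
c=cv2.HoughCircles(cv2.resize(g,None,fx=5,fy=5,interpolation=cv2.INTER_CUBIC),cv2.HOUGH_GRADIENT,1,22,param1=60,param2=12,minRadius=15,maxRadius=26)
if c is not None:
    for x,y,rr in c[0]: print((x,y,rr),(plane("scene",[[x/5+85,y/5+190]],.014)[0,:2]-B[:2])*1e3)
E
```

```text
14.525 [ 0.4897 -0.2348  0.1323] [0.0253 0.0022 0.0103] [ 1.535   0.8897 -1.2505  2.1368  0.8954  0.3739  1.8255] [ 0.5096 -0.1164 -0.4212] [-0.3095  0.6689  0.0484] 0.01316044451671214
(-0.4207589030265808, 0.9583218693733215, (30, 0), (70, 45)) expect (70,45)
(np.float32(210.5), np.float32(275.5), np.float32(21.8)) [ 25.1744 -32.2168]
(np.float32(262.5), np.float32(306.5), np.float32(20.7)) [ 43.5899 -10.7318]
(np.float32(404.5), np.float32(218.5), np.float32(18.2)) [ 9.3404 46.1651]
(np.float32(105.5), np.float32(88.5), np.float32(18.3)) [-79.6554 -81.6351]
(np.float32(339.5), np.float32(122.5), np.float32(21.8)) [-45.0383  18.8618]
(np.float32(351.5), np.float32(294.5), np.float32(21.0)) [43.4616 24.7872]
(np.float32(196.5), np.float32(257.5), np.float32(25.4)) [ 15.3622 -38.3056]
(np.float32(129.5), np.float32(27.5), np.float32(22.0)) [-112.5751  -73.5843]
(np.float32(190.5), np.float32(106.5), np.float32(21.0)) [-63.8797 -44.6794]
(np.float32(168.5), np.float32(194.5), np.float32(17.6)) [-18.476  -51.4596]
(np.float32(154.5), np.float32(74.5), np.float32(16.9)) [-84.0801 -61.07  ]
(np.float32(305.5), np.float32(111.5), np.float32(15.6)) [-53.2969   4.3478]
(np.float32(492.5), np.float32(141.5), np.float32(25.4)) [-24.5759  83.2554]
(np.float32(483.5), np.float32(306.5), np.float32(24.0)) [57.6049 77.5242]
```

The bowl hasn't moved (template match exact). The pieces were pushed out toward the wall, so I'll sweep a wider, slower ellipse, limited on the far side for lamp clearance.

```bash
python3 - <<'E'
from kin import *
_,r,s=cur();M=r.inv().as_matrix();H=r
th=np.arange(0,21)*np.pi/10
pts=np.c_[-.007+.033*np.cos(th),.002+.038*np.sin(th),0*th]
d=(np.diff(pts,axis=0)@M.T/.8).round(4);print(d[:10].tolist());print(d[10:].tolist())
print(sim(s["qpos"],[(tcp(B+x+[0,0,.0103],H),H) for x in pts[::5]])[1])
E
```

```text
[[-0.0037, 0.0141, 0.0027], [-0.0004, 0.0145, 0.0003], [0.0029, 0.0134, -0.0022], [0.006, 0.0111, -0.0044], [0.0085, 0.0076, -0.0062], [0.0101, 0.0034, -0.0074], [0.0107, -0.0011, -0.0078], [0.0103, -0.0055, -0.0075], [0.0089, -0.0094, -0.0065], [0.0066, -0.0123, -0.0048]]
[[0.0037, -0.0141, -0.0027], [0.0004, -0.0145, -0.0003], [-0.0029, -0.0134, 0.0022], [-0.006, -0.0111, 0.0044], [-0.0085, -0.0076, 0.0062], [-0.0101, -0.0034, 0.0074], [-0.0107, 0.0011, 0.0078], [-0.0103, 0.0055, 0.0075], [-0.0089, 0.0094, 0.0065], [-0.0066, 0.0123, 0.0048]]
[(np.float64(0.0), array([ 1.63,  1.02, -1.21,  2.15,  0.93,  0.41,  1.96]), np.float64(0.25)), (np.float64(0.0), array([ 1.66,  0.96, -1.19,  2.26,  0.97,  0.32,  1.9 ]), np.float64(0.16)), (np.float64(0.0), array([ 1.81,  1.03, -1.27,  2.24,  0.91,  0.44,  2.06]), np.float64(0.19)), (np.float64(0.0), array([ 1.76,  1.08, -1.27,  2.13,  0.88,  0.51,  2.1 ]), np.float64(0.23)), (np.float64(0.0), array([ 1.63,  1.02, -1.21,  2.15,  0.92,  0.4 ,  1.97]), np.float64(0.24))]
```

{"name": "move_arm", "arguments": {"jaw": [255,255,255,255,255,255,255,255,255,255], "dp": [[-0.0037,0.0141,0.0027],[-0.0004,0.0145,0.0003],[0.0029,0.0134,-0.0022],[0.006,0.0111,-0.0044],[0.0085,0.0076,-0.0062],[0.0101,0.0034,-0.0074],[0.0107,-0.0011,-0.0078],[0.0103,-0.0055,-0.0075],[0.0089,-0.0094,-0.0065],[0.0066,-0.0123,-0.0048]], "rotation": [[0,0,0],[0,0,0],[0,0,0],[0,0,0],[0,0,0],[0,0,0],[0,0,0],[0,0,0],[0,0,0],[0,0,0]]}}

```text
clock: 15.82
position: [0.4228, -0.2358, 0.1328]
tool_rot: [-3.141, 0.631, -2.695]
force: [1.6, 1.1, 1.0]
grip_width: 0.0127
```

```bash
cat > chk.py <<'E'
from kin import *
import sys
p,r,s=cur();print(s["clock"],tipof()-B,s["qpos"],s["force"],s["grip_width"])
im=grab_frame("scene");cv2.imwrite(f"pics/{sys.argv[1]}.png",im)
a=cv2.imread("pics/scene0.png")
for (y0,y1,x0,x1) in((215,270,150,198),(184,205,110,185)):
    m=cv2.matchTemplate(im[y0-10:y1+10,x0-10:x1+10],a[y0:y1,x0:x1],cv2.TM_CCOEFF_NORMED);print("bowl shift",np.array(cv2.minMaxLoc(m)[3])-10,m.max())
E
python3 chk.py s7
```

```text
15.825 [-0.0415  0.0011  0.0108] [ 1.705   0.8893 -1.3202  2.2412  0.8901  0.3798  1.8869] [1.5701 1.1162 1.0034] 0.012679069111594844
bowl shift [0 0] 0.9568006
bowl shift [0 0] 0.9099389
```

Forces are small and the bowl hasn't shifted. Continuing the round.

{"name": "move_arm", "arguments": {"jaw": [255,255,255,255,255,255,255,255,255,255], "dp": [[0.0037,-0.0141,-0.0027],[0.0004,-0.0145,-0.0003],[-0.0029,-0.0134,0.0022],[-0.006,-0.0111,0.0044],[-0.0085,-0.0076,0.0062],[-0.0101,-0.0034,0.0074],[-0.0107,0.0011,0.0078],[-0.0103,0.0055,0.0075],[-0.0089,0.0094,0.0065],[-0.0066,0.0123,0.0048]], "rotation": [[0,0,0],[0,0,0],[0,0,0],[0,0,0],[0,0,0],[0,0,0],[0,0,0],[0,0,0],[0,0,0],[0,0,0]]}}

```text
clock: 17.12
position: [0.4887, -0.234, 0.1322]
tool_rot: [-3.142, 0.629, -2.694]
force: [0.3, 0.4, -0.7]
grip_width: 0.0129
```

{"name": "move_arm", "arguments": {"jaw": [255,255,255,255,255,255,255,255,255,255], "dp": [[-0.0037,0.0141,0.0027],[-0.0004,0.0145,0.0003],[0.0029,0.0134,-0.0022],[0.006,0.0111,-0.0044],[0.0085,0.0076,-0.0062],[0.0101,0.0034,-0.0074],[0.0107,-0.0011,-0.0078],[0.0103,-0.0055,-0.0075],[0.0089,-0.0094,-0.0065],[0.0066,-0.0123,-0.0048]], "rotation": [[0,0,0],[0,0,0],[0,0,0],[0,0,0],[0,0,0],[0,0,0],[0,0,0],[0,0,0],[0,0,0],[0,0,0]]}}

```text
clock: 18.38
position: [0.4221, -0.2358, 0.1322]
tool_rot: [3.141, 0.629, -2.695]
force: [0.1, -0.8, -1.2]
grip_width: 0.0131
```

{"name": "move_arm", "arguments": {"jaw": [255,255,255,255,255,255,255,255,255,255], "dp": [[0.0037,-0.0141,-0.0027],[0.0004,-0.0145,-0.0003],[-0.0029,-0.0134,0.0022],[-0.006,-0.0111,0.0044],[-0.0085,-0.0076,0.0062],[-0.0101,-0.0034,0.0074],[-0.0107,0.0011,0.0078],[-0.0103,0.0055,0.0075],[-0.0089,0.0094,0.0065],[-0.0066,0.0123,0.0048]], "rotation": [[0,0,0],[0,0,0],[0,0,0],[0,0,0],[0,0,0],[0,0,0],[0,0,0],[0,0,0],[0,0,0],[0,0,0]]}}

```text
clock: 19.62
position: [0.4888, -0.234, 0.1322]
tool_rot: [3.142, 0.629, -2.694]
force: [0.6, 0.1, -0.5]
grip_width: 0.0128
```

```bash
python3 chk.py s8; python3 - <<'E'
import cv2,numpy as np
a=cv2.imread("pics/s7.png")[188:272,85:200];b=cv2.imread("pics/s8.png")[188:272,85:200]
f=lambda i:cv2.resize(i,None,fx=6,fy=6,interpolation=cv2.INTER_CUBIC)
cv2.imwrite("pics/c8.png",f(b))
E
```

```text
19.625 [0.0242 0.003  0.0101] [ 1.541   0.8979 -1.2629  2.1391  0.9181  0.3843  1.8051] [ 0.6476  0.1204 -0.4682] 0.01280477025182238
bowl shift [0 0] 0.94767624
bowl shift [1 0] 0.82759863
```

View pics/c8.png

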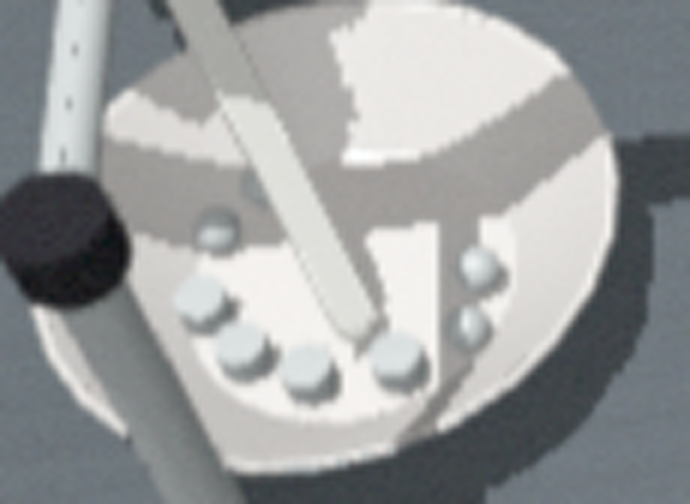

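After three rounds the rollers are at crop (203,303), (243,350), (308,372) and (400,362), and the balls at (218,232), (~258,187, behind the rod), (483,268) and (470,325). Some have crossed over. I'll do one more round for margin.

{"name": "move_arm", "arguments": {"jaw": [255,255,255,255,255,255,255,255,255,255], "dp": [[-0.0037,0.0141,0.0027],[-0.0004,0.0145,0.0003],[0.0029,0.0134,-0.0022],[0.006,0.0111,-0.0044],[0.0085,0.0076,-0.0062],[0.0101,0.0034,-0.0074],[0.0107,-0.0011,-0.0078],[0.0103,-0.0055,-0.0075],[0.0089,-0.0094,-0.0065],[0.0066,-0.0123,-0.0048]], "rotation": [[0,0,0],[0,0,0],[0,0,0],[0,0,0],[0,0,0],[0,0,0],[0,0,0],[0,0,0],[0,0,0],[0,0,0]]}}

```text
clock: 20.92
position: [0.4217, -0.2354, 0.1321]
tool_rot: [3.141, 0.629, -2.695]
force: [0.3, 1.2, -0.2]
grip_width: 0.0128
```

{"name": "move_arm", "arguments": {"jaw": [255,255,255,255,255,255,255,255,255,255], "dp": [[0.0037,-0.0141,-0.0027],[0.0004,-0.0145,-0.0003],[-0.0029,-0.0134,0.0022],[-0.006,-0.0111,0.0044],[-0.0085,-0.0076,0.0062],[-0.0101,-0.0034,0.0074],[-0.0107,0.0011,0.0078],[-0.0103,0.0055,0.0075],[-0.0089,0.0094,0.0065],[-0.0066,0.0123,0.0048]], "rotation": [[0,0,0],[0,0,0],[0,0,0],[0,0,0],[0,0,0],[0,0,0],[0,0,0],[0,0,0],[0,0,0],[0,0,0]]}}

```text
clock: 22.18
position: [0.4887, -0.234, 0.1322]
tool_rot: [3.142, 0.629, -2.694]
force: [0.0, -0.8, -1.1]
grip_width: 0.0126
```

```bash
python3 chk.py s9; python3 - <<'E'
from h import *
px=np.array([(203,303),(243,350),(308,372),(400,362),(218,232),(258,187),(483,268),(470,325)])/6+[85,188]
print(((plane("scene",px,.014)[:,:2]-B[:2])*1e3).round(0).tolist())
def blobs(n):
    im=cv2.imread(f"pics/{n}.png")[188:272,85:200];g=cv2.resize(im,None,fx=4,fy=4,interpolation=cv2.INTER_CUBIC)
    tp={"R":(203,303),"R2":(308,372),"B":(483,268),"B2":(218,232)}
    ref=cv2.resize(cv2.imread("pics/s8.png")[188:272,85:200],None,fx=4,fy=4,interpolation=cv2.INTER_CUBIC)
    out=[]
    for k,(x,y) in tp.items():
        x,y=int(x*4/6),int(y*4/6);t=ref[y-21:y+22,x-21:x+22];m=cv2.matchTemplate(g,t,cv2.TM_CCOEFF_NORMED)
        while True:
            _,v,_,l=cv2.minMaxLoc(m)
            if v<.72:break
            out.append((v,k,l[0]+21,l[1]+21));cv2.circle(m,l,12,-1,-1)
    keep=[]
    for o in sorted(out,reverse=True):
        if all(np.hypot(o[2]-k[2],o[3]-k[3])>20 for k in keep): keep.append(o)
    for o in keep:
        w=(plane("scene",[[o[2]/4+85,o[3]/4+188]],.014)[0,:2]-B[:2])*1e3
        if np.hypot(*w)<65: print(n,o[1],round(o[0],2),w.round(0))
blobs("s8");blobs("s9")
E
```

```text
22.175 [0.0242 0.003  0.01  ] [ 1.5435  0.9023 -1.2685  2.1391  0.9277  0.3895  1.7968] [ 0.0108 -0.7787 -1.064 ] 0.012636184358179904
bowl shift [0 0] 0.951749
bowl shift [1 0] 0.8278443
[[6.0, -50.0], [28.0, -35.0], [40.0, -13.0], [41.0, 17.0], [-23.0, -46.0], [-41.0, -33.0], [7.0, 45.0], [30.0, 41.0]]
s8 R 1.0 [  6. -50.]
s8 B 1.0 [ 6. 45.]
s8 R2 1.0 [ 40. -13.]
s8 B2 1.0 [-24. -47.]
s8 R2 0.93 [41. 17.]
s8 R 0.88 [ 28. -35.]
s8 B 0.8 [31. 43.]
s8 B2 0.79 [-26.  16.]
s8 R 0.77 [-49.  25.]
s9 R2 0.99 [ 40. -13.]
s9 R2 0.93 [41. 17.]
s9 R 0.9 [  7. -50.]
s9 R 0.88 [ 28. -34.]
s9 B 0.86 [30. 43.]
s9 B 0.85 [-2. 42.]
s9 B2 0.8 [-26.  16.]
s9 B2 0.77 [-26. -46.]
s9 R 0.76 [-49.  25.]
```

The extra round changed nothing further: two balls are on the right (y ≈ -46, -33 mm) and one roller on the left (y ≈ +17 mm). The bowl is in place and four rounds are done. Next I plan the way out and back.

```bash
python3 - <<'E'
from kin import *
p,r,s=cur();H=hand(.45,np.radians(36));H0=hand(YAW,np.pi/6);G=np.load("G.npy")
z0=H0.apply([0,0,1]);pre=G-.14*z0+.005*U
w=[(tcp([B[0]+.007,B[1]+.002,.012],H),H),(tcp([.54,-.1965,.085],H),H),(tcp([.54,-.08,.085],H),H),(tcp([.57,.01,.10],H),H),(tcp([.60,.06,.15],H),H),(tcp([.60,.10,.17],H0),H0),(pre,H0),(G-.05*z0+.005*U,H0),(G+.003*U,H0)]
q,o=sim(s["qpos"],w);print(*o,sep="\n")
a,Ra=p,r
for b,Rb in w:
    rv=rel(b,Rb,a,Ra)[1];print("dp",rel(b,Rb,a,Rb)[0],np.linalg.norm(b-a).round(3),"rot first",rv,(np.linalg.norm(rv)*180).round(1));a,Ra=b,Rb
E
```

```text
(np.float64(0.0), array([ 1.69,  1.04, -1.25,  2.17,  0.95,  0.43,  1.96]), np.float64(0.25))
(np.float64(0.0), array([ 1.81,  0.97, -1.46,  2.16,  0.76,  0.59,  2.04]), np.float64(0.04))
(np.float64(0.0), array([ 1.67,  0.77, -1.41,  2.34,  0.79,  0.33,  1.79]), np.float64(0.09))
(np.float64(0.0), array([ 1.4 ,  0.56, -1.32,  2.38,  0.76,  0.16,  1.56]), np.float64(0.0))
(np.float64(0.0), array([ 1.36,  0.48, -1.48,  2.31,  0.65,  0.26,  1.48]), np.float64(0.02))
(np.float64(0.0), array([ 0.68,  0.13, -1.18,  2.19,  0.72,  0.53,  0.48]), np.float64(0.24))
(np.float64(0.0), array([ 0.35,  0.25, -1.08,  2.18,  0.99,  0.65,  0.07]), np.float64(0.25))
(np.float64(0.0), array([ 0.18,  0.49, -0.9 ,  2.16,  1.38,  0.66, -0.23]), np.float64(0.27))
(np.float64(0.0), array([ 0.14,  0.61, -0.84,  2.14,  1.56,  0.67, -0.36]), np.float64(0.29))
dp [ 0.0154  0.0062 -0.0139] 0.017 rot first [-0.0001  0.0002 -0.    ] 0.0
dp [-0.0431  0.0063 -0.0815] 0.074 rot first [0. 0. 0.] 0.0
dp [-0.0512  0.1311  0.0372] 0.116 rot first [0. 0. 0.] 0.0
dp [-0.0779  0.085   0.0334] 0.096 rot first [0. 0. 0.] 0.0
dp [-0.086   0.04   -0.0147] 0.077 rot first [0. 0. 0.] 0.0
dp [-0.016   0.1055 -0.032 ] 0.089 rot first [0.0911 0.0326 0.1403] 30.7
dp [0.032  0.0827 0.0227] 0.073 rot first [0. 0. 0.] 0.0
dp [ 0.     -0.      0.1125] 0.09 rot first [0. 0. 0.] 0.0
dp [ 0.0025 -0.      0.0625] 0.05 rot first [0. 0. 0.] 0.0
```

All within reach. I'll go to the centre, up, and back out past the lamp bar.

{"name": "move_arm", "arguments": {"jaw": [255,255,255,255,255,255,255,255,255,255], "dp": [[0.0051,0.0021,-0.0046],[0.0051,0.0021,-0.0046],[0.0051,0.0021,-0.0046],[-0.0072,0.001,-0.0136],[-0.0072,0.001,-0.0136],[-0.0072,0.001,-0.0136],[-0.0072,0.001,-0.0136],[-0.0072,0.001,-0.0136],[-0.0072,0.001,-0.0136],[0,0,0]], "rotation": [[0,0,0],[0,0,0],[0,0,0],[0,0,0],[0,0,0],[0,0,0],[0,0,0],[0,0,0],[0,0,0],[0,0,0]]}}

```text
clock: 23.48
position: [0.4603, -0.2382, 0.2078]
tool_rot: [-3.14, 0.629, -2.694]
force: [0.5, -0.1, -0.6]
grip_width: 0.0124
```

{"name": "move_arm", "arguments": {"jaw": [255,255,255,255,255,255,255,255,255,255], "dp": [[-0.0128,0.0328,0.0093],[-0.0128,0.0328,0.0093],[-0.0128,0.0328,0.0093],[-0.0128,0.0328,0.0093],[-0.026,0.0283,0.0111],[-0.026,0.0283,0.0111],[-0.026,0.0283,0.0111],[-0.043,0.02,-0.0073],[-0.043,0.02,-0.0073],[0,0,0]], "rotation": [[0,0,0],[0,0,0],[0,0,0],[0,0,0],[0,0,0],[0,0,0],[0,0,0],[0,0,0],[0,0,0],[0,0,0]]}}

```text
clock: 24.72
position: [0.5217, 0.0204, 0.2736]
tool_rot: [-3.14, 0.631, -2.69]
force: [-0.1, -1.2, -1.7]
grip_width: 0.0129
```

```bash
python3 - <<'E'
from kin import *
p,r,s=cur();H0=hand(YAW,np.pi/6);print(s["clock"],tipof(),s["qpos"],s["force"],s["grip_width"])
a=tcp([.60,.10,.17],H0);print(rel(a,H0)[1],rel(a,H0,p,H0)[0])
E
```

```text
24.725 [0.602  0.059  0.1516] [ 1.2072  0.3953 -1.4275  2.2319  0.6744  0.2893  1.3403] [-0.0866 -1.1557 -1.6997] 0.01288639186620888
[0.091  0.0335 0.1405] [-0.0133  0.1066 -0.0316]
```

{"name": "move_arm", "arguments": {"jaw": [255,255,255,255,255,255,255,255,255,255], "dp": [[0,0,0],[0,0,0],[0,0,0],[0,0,0],[-0.0044,0.0355,-0.0105],[-0.0044,0.0355,-0.0105],[-0.0044,0.0355,-0.0105],[0,0,0],[0,0,0],[0,0,0]], "rotation": [[0.0228,0.0084,0.0351],[0.0228,0.0084,0.0351],[0.0228,0.0084,0.0351],[0.0228,0.0084,0.0351],[0,0,0],[0,0,0],[0,0,0],[0,0,0],[0,0,0],[0,0,0]]}}

```text
clock: 25.98
position: [0.5212, 0.1026, 0.2975]
tool_rot: [-3.141, 0.522, 3.09]
force: [-0.7, 0.0, -0.9]
grip_width: 0.0127
```

```bash
python3 - <<'E'
from kin import *
p,r,s=cur();H0=hand(YAW,np.pi/6);G=np.load("G.npy");z0=H0.apply([0,0,1]);pre=G-.14*z0+.005*U
print(s["clock"],tipof(),s["qpos"],s["force"],s["grip_width"])
print(rel(pre,H0))
E
```

```text
25.975 [0.5964 0.0987 0.1666] [ 0.4425  0.1695 -0.9849  2.1372  0.7898  0.591   0.4159] [-0.6673  0.0411 -0.9299] 0.012725466998297436
(array([0.0247, 0.0871, 0.0222]), array([ 0.0037, -0.0005,  0.0065]))
```

{"name": "move_arm", "arguments": {"jaw": [255,255,255,255,255,255,255,255], "dp": [[0,0,0],[0.0062,0.0217,0.0056],[0.0062,0.0217,0.0056],[0.0062,0.0217,0.0056],[0.0062,0.0217,0.0056],[0,0,0],[0,0,0],[0,0,0]], "rotation": [[0.0037,-0.0005,0.0065],[0,0,0],[0,0,0],[0,0,0],[0,0,0],[0,0,0],[0,0,0],[0,0,0]]}}

```text
clock: 26.98
position: [0.5186, 0.1728, 0.2729]
tool_rot: [3.141, 0.525, 3.066]
force: [0.1, 0.4, -0.7]
grip_width: 0.0128
```

```bash
python3 - <<'E'
from kin import *
p,r,s=cur();H0=hand(YAW,np.pi/6);G=np.load("G.npy");z0=H0.apply([0,0,1]);pre=G-.14*z0+.005*U
print(s["clock"],tipof(),s["qpos"],s["force"],s["grip_width"])
print(rel(pre,H0))
t=tipof();print("axis offset along U,y:",(t-TIP0)@U,(t-TIP0)@RZ.apply([0,1,0]),(t-TIP0)@AX)
im=grab_frame("scene");cv2.imwrite("pics/s10.png",im)
# rod in picture: bright rod pixels between tip and grip
for f in (0,.03,.06,.09,.12):
    e=proj("scene",t-f*z0)[0];row=int(round(e[1]));seg=im[row,300:350].astype(int).min(1);xs=np.where(seg>150)[0]
    print(e.round(1),"seen",300+xs.min() if len(xs) else None,300+xs.max() if len(xs) else None,len(xs))
col=im[150:215,int(proj("scene",t)[0][0])].astype(int).min(1);ys=np.where(col>150)[0];print("col rows",ys.min()+150,ys.max()+150)
E
```

```text
26.975 [0.594  0.1671 0.1423] [ 0.1981  0.2699 -0.9596  2.1187  0.9878  0.7134  0.0659] [ 0.1418  0.4394 -0.7211] 0.012799805697573495
(array([ 0.0025, -0.0003, -0.0005]), array([ 0.    ,  0.0004, -0.    ]))
axis offset along U,y: 0.008026536829599647 -0.0014660952797345514 0.13941803099115452
[325.2 190. ] seen 324 328 5
[325.  174.8] seen 322 329 8
[324.8 159.1] seen 321 329 9
[324.5 143.1] seen 321 328 8
[324.3 126.6] seen 321 328 8
col rows 150 191
```

The tip in the picture (rows to 191, x 324–328) matches the prediction. It's nearly centred over the channel, so I'll insert it.

{"name": "move_arm", "arguments": {"jaw": [255,255,255,255,255,255,255,255,255], "dp": [[0,0,0.019],[0,0,0.019],[0,0,0.019],[0,0,0.019],[0,0,0.019],[0,0,0.019],[0,0,0.019],[0,0,0.019],[0,0,0.01]], "rotation": [[0,0,0],[0,0,0],[0,0,0],[0,0,0],[0,0,0],[0,0,0],[0,0,0],[0,0,0],[0,0,0]]}}

```text
clock: 28.15
position: [0.5834, 0.1684, 0.1601]
tool_rot: [3.141, 0.524, 3.067]
force: [-0.0, 0.7, -0.3]
grip_width: 0.0128
```

```bash
python3 - <<'E'
from kin import *
p,r,s=cur();H0=hand(YAW,np.pi/6);G=np.load("G.npy")
print(s["clock"],s["force"],s["moment"],s["grip_width"],s["qpos"]);print(rel(G,H0))
E
```

```text
28.15 [-0.0349  0.7149 -0.2535] [0.06   0.6176 0.0065] 0.012806526207361854 [ 0.07    0.5471 -0.7883  2.1023  1.4119  0.6841 -0.2501]
(array([ 0.0085, -0.001 ,  0.0118]), array([0.0002, 0.0002, 0.0001]))
```

{"name": "move_arm", "arguments": {"jaw": [255,255,255,255,255], "dp": [[0.002,0,0.003],[0.002,0,0.003],[0.002,0,0.003],[0,0,0.0025],[0,0,0]], "rotation": [[0,0,0],[0,0,0],[0,0,0],[0,0,0],[0,0,0]]}}

```text
clock: 28.78
position: [0.5836, 0.169, 0.1502]
tool_rot: [3.141, 0.525, 3.067]
force: [-0.6, 0.3, -1.2]
grip_width: 0.0129
```

```bash
python3 - <<'E'
from kin import *
p,r,s=cur();H0=hand(YAW,np.pi/6);G=np.load("G.npy")
print(s["clock"],s["force"],s["moment"],s["grip_width"]);print(rel(G,H0))
E
```

```text
28.775 [-0.6023  0.3392 -1.2134] [0.0685 0.6028 0.032 ] 0.012872615530542439
(array([ 0.0026, -0.0018,  0.001 ]), array([0.0003, 0.0003, 0.0002]))
```

{"name": "move_arm", "arguments": {"jaw": [255,255,255,255], "dp": [[0.002,-0.001,0.001],[0,0,0.001],[0,0,0],[0,0,0]], "rotation": [[0,0,0],[0,0,0],[0,0,0],[0,0,0]]}}

```text
clock: 29.28
position: [0.5829, 0.1686, 0.1485]
tool_rot: [3.141, 0.525, 3.068]
force: [-4.5, -0.8, 8.5]
grip_width: 0.013
```

```bash
python3 - <<'E'
from kin import *
p,r,s=cur();H0=hand(YAW,np.pi/6);G=np.load("G.npy")
print(s["clock"],s["force"],s["moment"],s["grip_width"]);print(rel(G,H0))
E
```

```text
29.275 [-4.5117 -0.79    8.4957] [-0.1376  0.6621 -0.1197] 0.013003031299202421
(array([ 0.0008, -0.0012, -0.0004]), array([0.0005, 0.0006, 0.0004]))
```

It's seated on the channel bottom: about 10 N axially, within 1 mm of the original pose. Now I let go and back off along the axis.

{"name": "move_arm", "arguments": {"jaw": [200,150,80,0,0,0], "dp": [[0,0,0],[0,0,0],[0,0,0],[0,0,0],[0,0,0],[0,0,0]], "rotation": [[0,0,0],[0,0,0],[0,0,0],[0,0,0],[0,0,0],[0,0,0]]}}

```text
clock: 30.02
position: [0.5829, 0.1683, 0.148]
tool_rot: [3.141, 0.525, 3.067]
force: [-0.5, 0.5, -0.2]
grip_width: 0.0855
```

{"name": "move_arm", "arguments": {"jaw": [0,0,0,0,0,0,0,0,0], "dp": [[0,0,-0.015],[0,0,-0.02],[0,0,-0.025],[0,0,-0.025],[0,0,-0.03],[0,0,-0.03],[0,0,-0.03],[0,0,0],[0,0,0]], "rotation": [[0,0,0],[0,0,0],[0,0,0],[0,0,0],[0,0,0],[0,0,0],[0,0,0],[0,0,0],[0,0,0]]}}

```text
clock: 31.15
position: [0.513, 0.1731, 0.2691]
tool_rot: [3.141, 0.525, 3.067]
force: [0.6, -0.6, -0.4]
grip_width: 0.0857
```

```bash
python3 chk.py s11; python3 - <<'E'
from h import *
t=grab_frame("top");cv2.imwrite("pics/t11.png",t);s=cv2.imread("pics/s11.png");a=cv2.imread("pics/scene0.png");b=cv2.imread("pics/top0.png")
m=cv2.matchTemplate(s[140:240,300:350],a[155:212,318:333],cv2.TM_CCOEFF_NORMED);print("rod",cv2.minMaxLoc(m)[1::2],"expect (18,15)")
f=lambda i,k:cv2.resize(i,None,fx=k,fy=k,interpolation=cv2.INTER_CUBIC)
o=np.zeros((560,800,3),np.uint8)
x=f(s[188:272,85:200],3.5);o[:x.shape[0],:x.shape[1]]=x
y=f(s[140:300,290:370],3.4);o[:y.shape[0],410:410+y.shape[1]]=y
z=f(t[130:280,190:330],1.7);o[300:300+z.shape[0],:z.shape[1]]=z
cv2.imwrite("pics/c11.png",o)
E
```

```text
31.15 [0.0439 0.366  0.1384] [ 0.1845  0.2645 -0.9497  2.1343  0.9949  0.7039  0.0477] [ 0.6069 -0.6184 -0.3764] 0.08568998006722178
bowl shift [0 0] 0.9516155
bowl shift [0 0] 0.99929714
rod (0.9317567944526672, (17, 14)) expect (18,15)
```

View pics/c11.png

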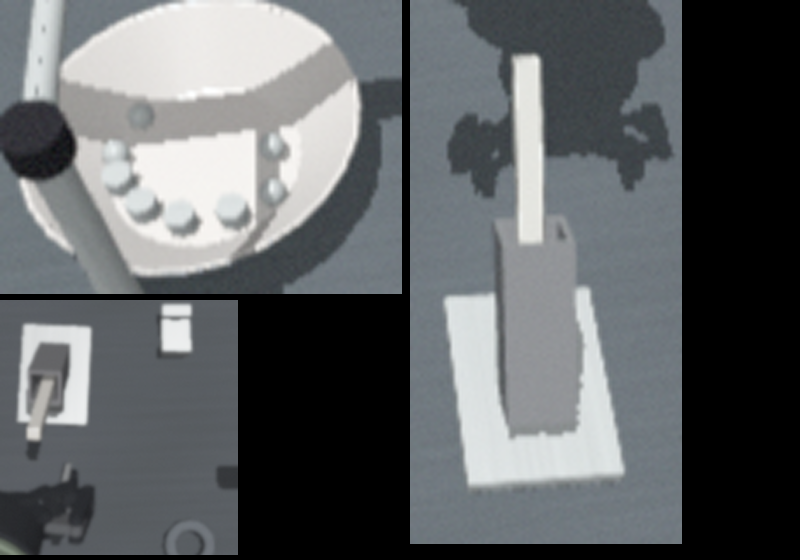

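```bash
python3 - <<'E'
import cv2,numpy as np
def sub(a,b,box):
    y0,y1,x0,x1=box;A,Bb=[cv2.cvtColor(i,cv2.COLOR_BGR2GRAY)[y0:y1,x0:x1].astype(np.float32) for i in(a,b)]
    W=np.eye(2,3,dtype=np.float32);c,W=cv2.findTransformECC(A,Bb,W,cv2.MOTION_TRANSLATION,(3,200,1e-6));return W[:,2].round(2),round(c,3)
a,b=cv2.imread("pics/scene0.png"),cv2.imread("pics/s11.png")
print("rod top scene",sub(a,b,(150,172,314,336)),"stand",sub(a,b,(250,290,295,360)))
for i in(a,b): print(cv2.cvtColor(i,cv2.COLOR_BGR2GRAY)[152:164,323:327].mean(1).round(0), cv2.cvtColor(i,cv2.COLOR_BGR2GRAY)[170:180,316:336].mean(0).round(0))
a,b=cv2.imread("pics/top0.png"),cv2.imread("pics/t11.png")
print("rod top",sub(a,b,(190,213,200,222)),"vblock",sub(a,b,(125,170,278,308)),"ring",sub(a,b,(255,292,282,320)),"flask",sub(a,b,(215,252,75,122)))
E
```

```text
rod top scene (array([-0.75, -0.48], dtype=float32), 0.959) stand (array([ 0.01, -0.  ], dtype=float32), 1.0)
[118. 118. 117. 120. 140. 200. 217. 221. 221. 218. 218. 218.] [118. 117. 117. 118. 119. 146. 214. 218. 218. 218. 218. 218. 213. 148.
 118. 118. 118. 117. 117. 117.]
[ 67.  68.  69.  91. 174. 219. 229. 227. 228. 228. 228. 228.] [ 96.  92.  86.  79. 136. 209. 226. 228. 228. 228. 228. 225. 191. 100.
  68.  66.  67.  68.  68.  69.]
rod top (array([0.52, 0.92], dtype=float32), 0.788) vblock (array([0., 0.], dtype=float32), 1.0) ring (array([-0.02, -0.02], dtype=float32), 1.0) flask (array([ 0., -0.], dtype=float32), 1.0)
```

```bash
python3 -c "
from workcell import workorder,bot
print(bot.observe()['clock']); print(workorder.job_done())"
```

```text
31.25
the job is handed in; nothing more can be done
None
```

I stirred the balls and rollers for four rounds with the tip about 4 mm above the bowl floor, then put the rod back in its stand and let go. I handed the job in at 31.25 s; no verdict was reported.

**Rod in the stand:** When I pushed it home it met the channel bottom at about 10 N, within 1 mm of its starting pose. The pictures show its top about half to one pixel (1–2 mm) from where it began, which I put down to sideways play in the channel.

**Mixing:** The last picture shows all eight pieces in the bowl. Two balls are in the right half (about 46 and 33 mm past the middle). One roller is in the left half (about 17 mm past). The other two balls and three rollers stayed on their own sides. The fourth round changed nothing, because by then the pieces lay out along the wall.

**Everything else:**
- The bowl matched its starting picture with no shift.
- The V-block, ring gauge, flask and stand also showed no shift.
- I saw no sign of touching the lamp. Every force reading stayed at or below about 10 N, and that peak came from seating the rod.

**Trouble on the way:** My first approach to the bowl ran the arm into two joint limits. I backed off and came in with the hand turned differently. Nothing was touched.

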